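# Set the soldering mat out for touching up a board

### The arm

A 6-joint arm with a two-finger parallel gripper is mounted at the origin on the work surface. World frame = base frame: x ahead of the robot, y to its left, z up, the work surface at z = 0. Lengths are in m, angles in rad, forces in N, time in s.
With the tool pointing down it reaches from about 0.25 to 0.8 m from the base axis. Payload 8.5 kg.
Tool frame: the origin (TCP) lies between the finger pads; the fingertips stand 14 mm ahead of it and the grasp point (between the pads) lies 5 mm behind it (ctrl.tips_ahead is the distance from the TCP to the fingertips, in m); z points along the fingers, y is the line along which they close (so a half turn about z gives the same grasp; the last joint's range is limited). The gripper opens to 85 mm and grips with 20 to 120 N. Pads are 22 mm wide; open, the fingers measure 114 mm over their backs; the gripper's body (76 mm by 85 mm) begins 54 mm behind the grasp point. The pads swing forward as they close: fully open they stand 13 mm farther back than shut.
Start: joints at [1.267, 0.238, -0.013, 1.319, 0, 1.571], TCP at [0.157, 0.501, 0.245] pointing down, gripper open.
Joint ranges: [-2.66, 2.66], [-1.03, 1.9], [-1.14, 1.46], [-1.82, 2.27], [-1.45, 1.34], [-3.14, 3.14]. Speed limits (rad/s): [2.22, 2.22, 2.79, 3.14, 3.14, 3.14].

### API

Orientations are given as a unit quaternion [x, y, z, w].
In Python, from bench import ctrl gives the robot as it stands.
- The arm moves only by the tool arm_command, never from a script. Its argument "moves" is a list of rows, each an object of numbers: "rx", "ry", "rz": the turn, a rotation vector about the tool's x, y, z in rad; "x", "y", "z": the shift along the tool's x, y, z in mm; "jaw": the closure, from -1 (fully open) to 1 (shut). In form: [{"rx": .., "ry": .., "rz": .., "x": .., "y": .., "z": .., "jaw": ..}, ...]. A call has 1 to 10 rows; each row shifts and turns the commanded pose from where the row before left it, along the tool's axes as they then stand; what a row does not reach is not made up. A row lasts 1/10 s, in which the tool goes at most 50 mm and 8.59 degrees, less where a joint would pass 70% of its speed; a pose out of reach is approached as far as the arm can. A call is refused whole if a number of a shift passes 50 or a number of a turn 0.15, either way. A call with a gripper value outside its range is refused whole. The fingers move at their own pace and stop on an object; "squeeze" is the grip in N (left out, the last holds). Time passes only in rows, so rows that do not move let the fingers close. It gives the time, the measured TCP pose, the force, the opening and the grip force at its end, in the units of the state.
- ctrl.observe(): the state, without advancing time (a new reading comes with each control period).
- ctrl.snapshot(name): name is "scene" or "top"; returns the picture (420x560x3 uint8, red, green, blue); there is no depth.
- ctrl.get_calibration(name): a dict with "fx", "fy", "cx", "cy" (pixels), "k1" (the pictures are not rectified: a ray, as slopes to the right and down, at radius r is drawn at 1 + k1 r^2 times it, then the intrinsics apply), "R" (3x3) and "t" (3): a world point X has camera coordinates R X + t. Camera axes: x right, y down, z forward; pixel columns grow to the right and rows downward; lengths in m; the calibration is good to about 2 mm. A picture is of the moment at which its call begins. get_calibration takes no time and is no camera call.
- ctrl.hand_in(): hands the job in; it is judged then, once.
The state is a dict: "time_s": time; "qpos": joint angles; "joint_vel": joint speeds; "joint_efforts": joint torques, N m; "position": TCP position; "orientation": TCP orientation; "force": force on the tool from outside, world axes, zero at the start; "wrist_torque": the same for the moment, N m; "gripper_width": finger opening in m; "grip_force": force on a finger pad.
Only numpy, scipy, OpenCV 4.12 (cv2) and the standard library are available. Lean on these libraries where they do the work, as an engineer would, in place of code of your own. Each camera call takes 0.05 s, during which the arm holds its last target. There are 200 camera calls.

### The job

Set the mat out for touching up the clamped circuit board: stand the loupe on the board around the square chip in its middle, the tip cleaner between the iron stand and the board holder, 3 cm clear of the stand, the smaller solder reel on the holder's other side, away from the stand, 3 cm clear of the holder, and the flux tin behind the holder (beyond its far edge, as seen from the robot), 3 cm clear of it. Line the cleaner, the reel and the tin up with the middle of the edge that each stands beside. All stand upright; set the loupe down without dropping it, and leave the big reel, the bottle, the tweezers and the screwdriver where they lie.

Things in the scene. Friction and masses are not known exactly. Their poses are not given: they have to be found in the camera images.
- board_holder: Aluminium holder, fixed, 90 (x) by 130 mm (y), a green board clamped flat in its jaws. Origin: centre of the underside, on the mat (mat top at z = 2 mm); x to its far edge, away from the robot (yaw within 0.25 rad). Board top 24 mm above the origin; jaws and edge parts reach 34 mm. Black chip 16 mm square, 1.6 mm high, at mid-board over the origin, clear 33 mm around.
- iron_stand: Fixed dark steel soldering-iron stand: base 110 (x) by 80 mm (y), 16 mm high; a cordless iron rests in a tube above it, within 20 mm of the x axis, its handle up to 155 mm above the mat, leaning to the robot. Origin: centre of the base's underside, on the mat; x points away from the robot (yaw within 0.2 rad), z up.
- loupe: Stand loupe: black knurled head, 48 mm across, from 22 to 40 mm above its foot, with a pale domed lens on top (to 44 mm), over a clear hollow round foot, 46 mm outside and 40 mm inside. 70 g. Origin at the centre of its underside, z up.
- tip_cleaner: Dark steel pot, 52 mm across and 42 mm high, filled with brass turnings. 150 g. Origin at the centre of its underside, z up.
- small_reel: The smaller of two reels of solder wire, standing on its flange: black flanges 46 mm across, 40 mm high, grey wire. 140 g. Origin at the centre of its underside, z up.
- flux_tin: Low round aluminium flux tin with lid, 40 mm across and 22 mm high. 50 g. Origin at the centre of its underside, z up.
- big_reel: The larger reel of solder wire, 64 mm across and 58 mm high. Leave it. Origin at the centre of its underside, z up.
- cleaner_bottle: Grey plastic bottle with white cap, 54 mm across and 105 mm high. Leave it. Origin at the centre of its underside, z up.
- tweezers: Steel tweezers lying flat, 140 mm long along their x, 16 mm wide, 8 mm high. Leave them. Origin under their middle.
- screwdriver: Small screwdriver with grey six-sided handle, lying along its x, 134 mm long, 14 mm wide, 12 mm high. Leave it. Origin under its middle, on the mat.
There are look-alikes about, which are no part of the job. What is shaped like the iron_stand but green or pink is not meant.

How it is judged:
By the outcome, as a careful person would: the job done as asked, in the order asked, and still so for the second after the job is handed in, with the robot touching nothing.
It also fails if it takes over 106 s, if anything falls off the work surface, if the arm or the gripper's body presses on something with over 40 N, if the wrist force passes 120 N, or if a joint passes its speed limit or range.

## Working session

There is one attempt and no reset: what is moved stays moved. The work goes in short steps, Python scripts to look and compute and a tool call to move; the robot and the scene stay as the last step left them, time stands still between calls to the robot, and variables do not carry over. Pictures are saved under pics/ and viewed, at most 14 in all, crops included, and the job is handed in when it is done.

Besides the shell and the picture viewer there is one more tool, called after "Emit:" by a JSON object that holds its "api" and its "payload". arm_command: Moves the arm, as the interface text tells. Its arguments: {"type":"object","properties":{"moves":{"type":"array","items":{"type":"object","properties":{"rx":{"type":"number"},"ry":{"type":"number"},"rz":{"type":"number"},"x":{"type":"number"},"y":{"type":"number"},"z":{"type":"number"},"jaw":{"type":"number"}}}},"squeeze":{"type":"number"}},"required":["moves"]}

```bash
mkdir -p pics; ls; cat > h.py <<'E'
import numpy as np, cv2
from scipy.optimize import least_squares
from bench import ctrl
def cal(n):
    c=ctrl.get_calibration(n); return {k:(np.array(v) if k in'Rt' else v) for k,v in c.items()}
def proj(c,X):
    X=np.atleast_2d(X)@c['R'].T+c['t']; u=X[:,:2]/X[:,2:]; u=u*(1+c['k1']*(u**2).sum(1,keepdims=True))
    return u*[c['fx'],c['fy']]+[c['cx'],c['cy']]
def onz(c,px,z):
    v=(np.atleast_2d(px)-[c['cx'],c['cy']])/[c['fx'],c['fy']]; u=v.copy()
    for _ in range(20): u=v/(1+c['k1']*(u**2).sum(1,keepdims=True))
    d=np.c_[u,np.ones(len(u))]@c['R']; o=-c['R'].T@c['t']
    return o+d*((z-o[2])/d[:,2:])
def tri(pts):
    # pts: list of (cal, px)
    A=[];b=[]
    for c,p in pts:
        o=-c['R'].T@c['t']; q=onz(c,p,0)[0]; d=(q-o)/np.linalg.norm(q-o); P=np.eye(3)-np.outer(d,d); A.append(P);b.append(P@o)
    return np.linalg.lstsq(np.vstack(A),np.hstack(b),rcond=None)[0]
def save(n,f,s=1.4):
    im=ctrl.snapshot(n); cv2.imwrite('pics/'+f+'_raw.png',im[:,:,::-1]); cv2.imwrite('pics/'+f+'.png',cv2.resize(im[:,:,::-1],None,fx=s,fy=s,interpolation=cv2.INTER_CUBIC))
E
python3 - <<'E'
from h import *
save('scene','s0');save('top','t0')
for n in('scene','top'):print(n,cal(n))
print(ctrl.observe(),ctrl.tips_ahead)
E
```

```text
pics
scene {'fx': 471.774611434275, 'fy': 471.774611434275, 'cx': 284.5720392471553, 'cy': 211.91950257587675, 'k1': -0.09465494170205194, 'R': array([[-0.58448555,  0.81133254,  0.01077778],
       [ 0.65754728,  0.48139723, -0.57955869],
       [-0.47540321, -0.33165678, -0.81485923]]), 't': array([ 0.3791679 , -0.28078573,  1.57734133])}
top {'fx': 447.8856070086487, 'fy': 447.8856070086487, 'cx': 284.1761392210186, 'cy': 210.2704817202426, 'k1': -0.043845556215409545, 'R': array([[ 0.02852268, -0.99946043,  0.01628817],
       [-0.98338538, -0.03097892, -0.17886726],
       [ 0.17927534, -0.01091577, -0.98373838]]), 't': array([-0.11244819,  0.50345431,  1.27162386])}
{'time_s': 0.1, 'qpos': array([ 1.26702682e+00,  2.38694839e-01, -1.41350783e-02,  1.31919167e+00,
        3.57319134e-06,  1.57079596e+00]), 'joint_vel': array([-0.00091957,  0.00012592,  0.00054947, -0.00019243,  0.00030243,
        0.00010103]), 'joint_efforts': array([ 2.50053426e-04, -5.39723039e+01,  3.46995449e+01,  1.34850398e-02,
        2.49644495e-05,  1.62656960e-05]), 'position': array([0.15693608, 0.50064289, 0.24476909]), 'orientation': array([ 1.51301248e-01,  9.88487510e-01, -6.05309168e-04, -9.44583026e-05]), 'force': array([ 0.21386648, -0.09775438,  0.78896731]), 'wrist_torque': array([ 0.02816401, -0.01435418,  0.05145111]), 'grip_force': 0.0, 'gripper_width': 0.0852739386880729} 0.014
```

View pics/s0.png

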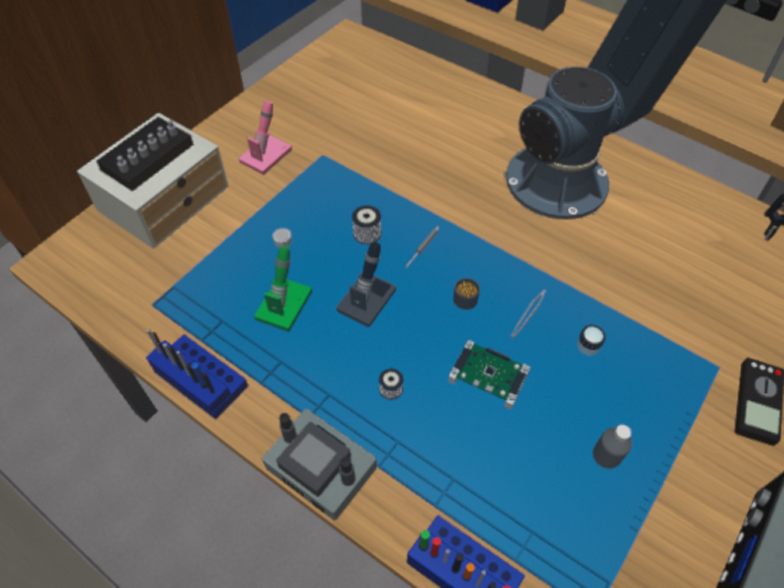

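View pics/t0.png

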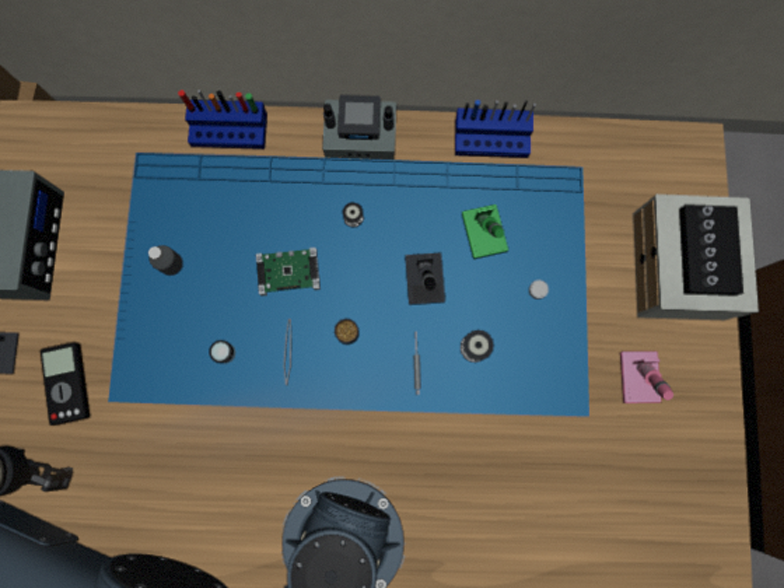

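The scene has one dark stand at top (425,279). The holder is at (287,270), the loupe at (221,351), the cleaner at (346,331), the small reel at (353,214) and the tin at (539,289), all in the 1.4x top picture. In the scene view the tin is hidden behind the green look-alike's handle. Next I'll take zoomed crops.

```bash
python3 - <<'E'
from h import *
def crop(f,x0,y0,x1,y1,s,o):
    im=cv2.imread(f'pics/{f}_raw.png')[y0:y1,x0:x1]; cv2.imwrite(f'pics/{o}.png',cv2.resize(im,None,fx=s,fy=s,interpolation=cv2.INTER_CUBIC))
crop('t0',175,165,330,225,5,'tc'); crop('s0',235,165,390,295,4.5,'sc')
for f in('t0','s0'):
    im=cv2.imread(f'pics/{f}_raw.png'); h=cv2.cvtColor(im,cv2.COLOR_BGR2HSV)
    pts={'t0':[(158,251),(247,236),(252,153),(385,206),(110,200),(340,247)],'s0':[(423,242),(333,209),(279,274),(202,170),(437,318),(262,160)]}[f]
    print([h[y,x].tolist() for x,y in pts], h[230,180] if f=='t0' else h[330,380])
E
```

```text
[[75, 3, 180], [20, 109, 110], [38, 16, 131], [90, 2, 166], [102, 176, 129], [90, 14, 53]] [102 162 142]
[[90, 2, 212], [20, 151, 128], [33, 14, 182], [120, 3, 161], [100, 23, 98], [107, 30, 60]] [100 217 161]
```

View pics/tc.png

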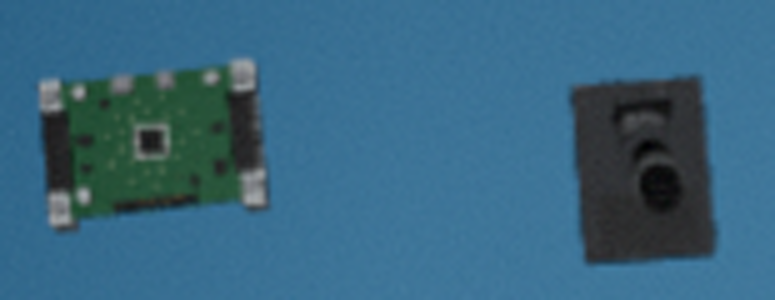

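View pics/sc.png

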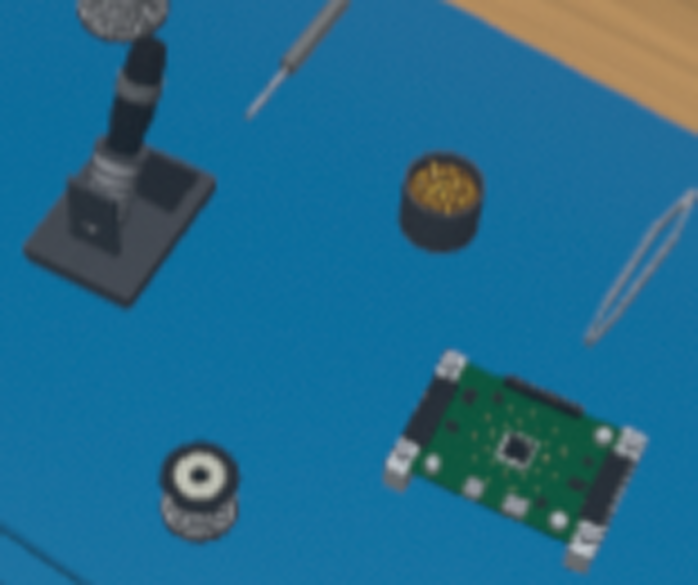

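```bash
cat >> h.py <<'E'
def mask(im):  # RGB -> float non-mat mask
    h=cv2.cvtColor(im,cv2.COLOR_RGB2HSV).astype(int)
    return (~((h[...,0]>94)&(h[...,0]<116)&(h[...,1]>105))).astype(np.float32)
def cyl(x,y,r,z0,z1):
    a=np.linspace(0,2*np.pi,48,endpoint=False); return np.array([[x+r*np.cos(t),y+r*np.sin(t),z] for z in(z0,z1) for t in a])
def sil(c,P,roi,S=8):
    x0,y0,x1,y1=roi; p=cv2.convexHull(((proj(c,P)-[x0,y0]+.5)*S*16).astype(np.int32))
    m=np.zeros(((y1-y0)*S,(x1-x0)*S),np.uint8); cv2.fillConvexPoly(m,p,255,shift=4)
    return cv2.resize(m,(x1-x0,y1-y0),interpolation=cv2.INTER_AREA)/255.
from scipy.optimize import minimize
def fit(ims,model,p0,steps,pad=6):
    rois=[]
    for c,im in ims:
        q=proj(c,model(p0)); a=np.floor(q.min(0)-pad).astype(int); b=np.ceil(q.max(0)+pad).astype(int); rois.append((*a,*b))
    G=lambda m:cv2.GaussianBlur(m,(0,0),.8)
    M=[G(mask(im))[r[1]:r[3],r[0]:r[2]] for (c,im),r in zip(ims,rois)]
    f=lambda p:sum(((G(sil(c,model(p),r))-m)**2).sum() for (c,_),r,m in zip(ims,rois,M))
    S=np.vstack([p0]+[np.array(p0)+np.eye(len(p0))[i]*steps[i] for i in range(len(p0))])
    r=minimize(f,p0,method='Nelder-Mead',options=dict(initial_simplex=S,xatol=1e-4,fatol=1e-3)); return r.x,r.fun
def raw(n,f): return cal(n),cv2.imread(f'pics/{f}_raw.png')[:,:,::-1].copy()
E
python3 - <<'E'
from h import *
T=raw('top','t0');Sc=raw('scene','s0'); ct,cs=T[0],Sc[0]
print('cams',-ct['R'].T@ct['t'],-cs['R'].T@cs['t'])
O={'loupe':((158,250),26,.045,24,22,40),'clean':((247,236),0,0,26,0,42),'reel':((252,153),0,0,23,0,40),'tin':((385,206),0,0,20,0,22),'bottle':((118,187),0,0,27,0,105),'big':((341,247),0,0,32,0,58)}
for k,(px,_,_,r,a,b) in O.items():
    g=onz(ct,px,.002+b/1e3)[0]; r/=1e3
    if k=='bottle': print(k,g);continue
    m=lambda p:cyl(p[0],p[1],r,.002+a/1e3,.002+b/1e3)
    if k=='tin': print(k,fit([T],m,g[:2],[.005,.005]));continue
    print(k,[np.round(fit(v,m,g[:2],[.005,.005])[0],4) for v in([T],[Sc],[T,Sc])])
    m=lambda p:cyl(p[0],p[1],r,p[2]+a/1e3,p[2]+b/1e3)
    print('   base z free',fit([T,Sc],m,[*g[:2],.002],[.005,.005,.005]))
tp=np.array([[151,141],[51,95],[61,208],[243,75],[254,188]])/5+[175,165]-.4; sp=np.array([[518,450],[587,535],[634,440],[403,457],[453,363]])/4.5+[235,165]-.4
P=np.array([tri([(ct,a),(cs,b)]) for a,b in zip(tp,sp)]); print('holder tri chip,TL,BL,TR,BR\n',P.round(4))
for c,p in((ct,tp),(cs,sp)):
    print('chip',onz(c,p[0],.0276),'posts',Q:=onz(c,p[1:],.036).round(4)); 
    d=Q[0]+Q[1]-Q[2]-Q[3]; e=Q[0]+Q[2]-Q[1]-Q[3]; print('yaw',np.arctan2(-d[0],d[1]),np.arctan2(e[1],e[0]),'mid',Q.mean(0))
st=np.array([[573,88],[700,80],[715,253],[586,262]])/5+[175,165]-.4; ss=np.array([[25,245],[127,298],[215,183]])/4.5+[235,165]-.4
Q=onz(ct,st,.018).round(4);print('stand top',Q,Q.mean(0)); print('scene L,B,R',onz(cs,ss,.018))
print([tri([(ct,st[i]),(cs,ss[j])]).round(4) for i,j in((1,0),(0,1))])
E
```

```text
cams [ 0.27032613 -0.08291029  1.34282826] [1.15612119 0.35067416 1.11849275]
loupe [array([0.3768, 0.2668]), array([0.3842, 0.2708]), array([0.379 , 0.2689])]
   base z free (array([ 0.3774721 ,  0.26966329, -0.00785176]), np.float64(23.788339777007707))
clean [array([0.4292, 0.01  ]), array([0.4282, 0.0107]), array([0.4287, 0.01  ])]
   base z free (array([0.42870413, 0.01008796, 0.00204991]), np.float64(37.020481851589366))
reel [array([0.6858, 0.0067]), array([0.6873, 0.0093]), array([0.6863, 0.008 ])]
   base z free (array([ 0.68612108,  0.00753351, -0.00144964]), np.float64(26.528823091549643))
tin (array([ 0.53511055, -0.4018991 ]), np.float64(1.5239765044454185))
bottle [0.54767476 0.37570671 0.107     ]
big [array([ 0.4045, -0.2637]), array([ 0.4066, -0.2615]), array([ 0.4051, -0.2632])]
   base z free (array([ 0.40459528, -0.26415374, -0.0021454 ]), np.float64(48.68390960465638))
holder tri chip,TL,BL,TR,BR
 [[0.5558 0.1437 0.0252]
 [0.5816 0.2053 0.028 ]
 [0.5121 0.1955 0.0285]
 [0.5987 0.0909 0.0236]
 [0.5285 0.0806 0.0264]]
chip [[0.55579092 0.14220981 0.0276    ]] posts [[0.5802 0.2024 0.036 ]
 [0.5117 0.1917 0.036 ]
 [0.5962 0.0881 0.036 ]
 [0.5273 0.0779 0.036 ]]
yaw 0.13765953160485855 0.15095348757017693 mid [0.55385  0.140025 0.036   ]
chip [[0.55656612 0.14525889 0.0276    ]] posts [[0.5853 0.2075 0.036 ]
 [0.5154 0.1987 0.036 ]
 [0.6045 0.095  0.036 ]
 [0.5333 0.0844 0.036 ]]
yaw 0.16214417969505954 0.13663446789738568 mid [0.559625 0.1464   0.036   ]
stand top [[ 0.599  -0.1104  0.018 ]
 [ 0.6066 -0.1877  0.018 ]
 [ 0.4999 -0.1985  0.018 ]
 [ 0.492  -0.1211  0.018 ]] [ 0.549375 -0.154425  0.018   ]
scene L,B,R [[ 0.60844898 -0.18424346  0.018     ]
 [ 0.60220123 -0.10834783  0.018     ]
 [ 0.49866898 -0.11615693  0.018     ]]
[array([ 0.607 , -0.1871,  0.0143]), array([ 0.6   , -0.1104,  0.0136])]
```

The crops give chip, jaw and stand corners, with the two cameras agreeing to 3–4 mm. The targets, from the mean of both views:

| Item | Position (m) | Yaw (rad) |
|---|---|---|
| Holder | (.556, .144) | .147 |
| Stand | (.5515, -.152) | .10 |
| Loupe | (.379, .269) | – |

I'll start with the loupe.

Emit:
{"api": "arm_command", "payload": {"moves": [{"x": -20, "y": -10, "z": 10}, {"x": -35, "y": -20, "z": 15}, {"x": -35, "y": -20, "z": 20}, {"x": -35, "y": -20, "z": 20}, {"x": -35, "y": -20, "z": 20}, {"x": -35, "y": -20, "z": 20}, {"x": -35, "y": -20, "z": 20}, {"x": -35, "y": -20, "z": 15}, {"x": -16, "y": -5}, {}], "squeeze": 25}}

```text
schema error: expected keys rx, ry, rz, x, y, z, jaw
```

```bash
cat >> h.py <<'E'
def go(x,y,z,phi=None):
    from scipy.spatial.transform import Rotation as Ro
    o=ctrl.observe(); R=Ro.from_quat(o['orientation']).as_matrix(); p=o['position']
    f=np.arctan2(R[1,1],R[0,1]); d=R.T@(np.array([x,y,z])-p)*1e3
    print('t%.1f'%o['time_s'],'pos',p.round(4),'phi %.3f'%f,'tilt',R[2].round(3),'shift',d.round(1), 'rz',None if phi is None else round(f-phi,3),'F',np.round(o['force'],1),'w',round(o['gripper_width'],4),'grip',o['grip_force'],'q1,q6',o['qpos'][[0,5]].round(2))
E
python3 -c "
from h import *
go(.379,.269,.031)"
```

```text
t0.1 pos [0.1569 0.5006 0.2448] phi 1.267 tilt [ 0.    -0.001 -1.   ] shift [-281.2 -154.4  214. ] rz None F [ 0.2 -0.1  0.8] w 0.0853 grip 0.0 q1,q6 [1.27 1.57]
```

Emit:
{"api": "arm_command", "payload": {"moves": [{"rx": 0, "ry": 0, "rz": 0, "x": -20, "y": -10, "z": 10, "jaw": -1}, {"rx": 0, "ry": 0, "rz": 0, "x": -35, "y": -20, "z": 15, "jaw": -1}, {"rx": 0, "ry": 0, "rz": 0, "x": -35, "y": -20, "z": 20, "jaw": -1}, {"rx": 0, "ry": 0, "rz": 0, "x": -35, "y": -20, "z": 20, "jaw": -1}, {"rx": 0, "ry": 0, "rz": 0, "x": -35, "y": -20, "z": 20, "jaw": -1}, {"rx": 0, "ry": 0, "rz": 0, "x": -35, "y": -20, "z": 20, "jaw": -1}, {"rx": 0, "ry": 0, "rz": 0, "x": -35, "y": -20, "z": 20, "jaw": -1}, {"rx": 0, "ry": 0, "rz": 0, "x": -35, "y": -20, "z": 15, "jaw": -1}, {"rx": 0, "ry": 0, "rz": 0, "x": -16, "y": -4, "z": 0, "jaw": -1}, {"rx": 0, "ry": 0, "rz": 0, "x": 0, "y": 0, "z": 0, "jaw": -1}], "squeeze": 25}}

```text
time_s: 1.1
position: [0.3803, 0.2684, 0.1047]
orientation: [0.153, 0.988, -0.0, -0.0]
force: [-0.3, -0.2, -0.0]
gripper_width: 0.0849
grip_force: 0.0
```

```bash
python3 -c "
from h import *
go(.379,.269,.031)"
```

```text
t1.1 pos [0.3803 0.2684 0.1047] phi 1.264 tilt [ 0.    -0.001 -1.   ] shift [ 1.4  0.2 73.7] rz None F [-0.3 -0.2 -0. ] w 0.0849 grip 0.0 q1,q6 [0.61 0.92]
```

Emit:
{"api": "arm_command", "payload": {"moves": [{"rx": 0, "ry": 0, "rz": 0, "x": 1, "y": 0, "z": 20, "jaw": -1}, {"rx": 0, "ry": 0, "rz": 0, "x": 0, "y": 0, "z": 25, "jaw": -1}, {"rx": 0, "ry": 0, "rz": 0, "x": 0, "y": 0, "z": 20, "jaw": -1}, {"rx": 0, "ry": 0, "rz": 0, "x": 0, "y": 0, "z": 9, "jaw": -1}, {"rx": 0, "ry": 0, "rz": 0, "x": 0, "y": 0, "z": 0, "jaw": 1}, {"rx": 0, "ry": 0, "rz": 0, "x": 0, "y": 0, "z": 0, "jaw": 1}, {"rx": 0, "ry": 0, "rz": 0, "x": 0, "y": 0, "z": 0, "jaw": 1}, {"rx": 0, "ry": 0, "rz": 0, "x": 0, "y": 0, "z": 0, "jaw": 1}, {"rx": 0, "ry": 0, "rz": 0, "x": 0, "y": 0, "z": 0, "jaw": 1}, {"rx": 0, "ry": 0, "rz": 0, "x": 0, "y": 0, "z": 0, "jaw": 1}], "squeeze": 25}}

```text
time_s: 2.1
position: [0.3786, 0.2708, 0.0324]
orientation: [0.151, 0.988, 0.001, 0.0]
force: [-3.0, 0.4, 6.8]
gripper_width: 0.047
grip_force: 25.4
```

Emit:
{"api": "arm_command", "payload": {"moves": [{"rx": 0, "ry": 0, "rz": 0, "x": 0, "y": 0, "z": 0, "jaw": 1}, {"rx": 0, "ry": 0, "rz": 0, "x": 0, "y": 0, "z": 0, "jaw": 1}, {"rx": 0, "ry": 0, "rz": 0, "x": 0, "y": 0, "z": 0, "jaw": 1}]}}

```text
time_s: 2.4
position: [0.3786, 0.2708, 0.0324]
orientation: [0.151, 0.988, 0.001, 0.0]
force: [-2.3, 0.9, 6.3]
gripper_width: 0.0473
grip_force: 25.4
```

```bash
python3 -c "
from h import *
go(.379,.269,.031)"
```

```text
t2.4 pos [0.3786 0.2708 0.0324] phi 1.267 tilt [-0.001  0.002 -1.   ] shift [-0.9 -1.6  1.4] rz None F [-2.3  0.9  6.3] w 0.0473 grip 25.397692322731018 q1,q6 [0.62 0.92]
```

Emit:
{"api": "arm_command", "payload": {"moves": [{"rx": 0, "ry": 0, "rz": 0, "x": 0, "y": 0, "z": -10, "jaw": 1}, {"rx": 0, "ry": 0, "rz": 0, "x": 0, "y": 0, "z": -25, "jaw": 1}, {"rx": 0, "ry": 0, "rz": 0, "x": 0, "y": 0, "z": -30, "jaw": 1}, {"rx": 0, "ry": 0, "rz": 0, "x": 0, "y": 0, "z": -15, "jaw": 1}, {"rx": 0, "ry": 0, "rz": 0, "x": 0, "y": 0, "z": 0, "jaw": 1}, {"rx": 0, "ry": 0, "rz": 0, "x": 0, "y": 0, "z": 0, "jaw": 1}]}}

```text
time_s: 3.0
position: [0.3783, 0.2702, 0.1116]
orientation: [0.151, 0.988, 0.0, 0.0]
force: [0.4, 0.5, -0.0]
gripper_width: 0.0472
grip_force: 26.0
```

```bash
python3 -c "
from h import *
go(.5562,.1437,.110)"
```

```text
t3.0 pos [0.3783 0.2702 0.1116] phi 1.267 tilt [-0.001  0.001 -1.   ] shift [-207.6  -67.5    1.8] rz None F [ 0.4  0.5 -0. ] w 0.0472 grip 25.997334122657776 q1,q6 [0.62 0.92]
```

Emit:
{"api": "arm_command", "payload": {"moves": [{"rx": 0, "ry": 0, "rz": 0, "x": -15, "y": -5, "z": 0, "jaw": 1}, {"rx": 0, "ry": 0, "rz": 0, "x": -30, "y": -10, "z": 0, "jaw": 1}, {"rx": 0, "ry": 0, "rz": 0, "x": -35, "y": -11, "z": 0, "jaw": 1}, {"rx": 0, "ry": 0, "rz": 0, "x": -35, "y": -11, "z": 0, "jaw": 1}, {"rx": 0, "ry": 0, "rz": 0, "x": -35, "y": -11, "z": 0, "jaw": 1}, {"rx": 0, "ry": 0, "rz": 0, "x": -30, "y": -10, "z": 0, "jaw": 1}, {"rx": 0, "ry": 0, "rz": 0, "x": -20, "y": -7, "z": 0, "jaw": 1}, {"rx": 0, "ry": 0, "rz": 0, "x": -8, "y": -2, "z": 0, "jaw": 1}, {"rx": 0, "ry": 0, "rz": 0, "x": 0, "y": 0, "z": 0, "jaw": 1}, {"rx": 0, "ry": 0, "rz": 0, "x": 0, "y": 0, "z": 0, "jaw": 1}]}}

```text
time_s: 4.0
position: [0.5554, 0.1444, 0.1106]
orientation: [0.151, 0.989, -0.0, -0.001]
force: [-0.2, 0.4, -1.0]
gripper_width: 0.0469
grip_force: 26.0
```

```bash
python3 - <<'E'
from h import *
go(.5562,.1437,.0564)
save('scene','s1');save('top','t1')
for f,b,o in(('t1',(140,130,330,250),4.2),('s1',(280,180,430,300),0)) if 0 else (): pass
a=cv2.imread('pics/t1_raw.png')[140:240,150:280]; b=cv2.imread('pics/s1_raw.png')[190:310,290:420]
a=cv2.resize(a,None,fx=3,fy=3);b=cv2.resize(b,None,fx=3,fy=3);m=np.zeros((360,790,3),np.uint8);m[:300,:390]=a;m[:,400:790]=b;cv2.imwrite('pics/c1.png',m)
E
```

```text
t4.0 pos [0.5554 0.1444 0.1106] phi 1.267 tilt [ 0.002 -0.001 -1.   ] shift [-1.  -0.4 54.2] rz None F [-0.2  0.4 -1. ] w 0.0469 grip 25.997229516506195 q1,q6 [0.25 0.56]
```

View pics/c1.png

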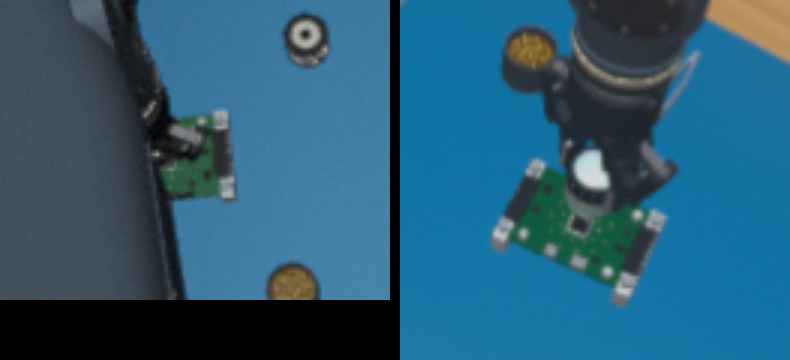

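Loupe held over the board in the scene view, its lens at crop (595,170) and foot at about (592,205). The chip at (580,225) is nearly under it. I'll check the offset numerically.

```bash
python3 - <<'E'
from h import *
c=cal('scene')
f=lambda u,v:np.array([290+(u-400)/3,190+v/3])
print('lens',onz(c,f(595,170),.122),'foot c',onz(c,f(593,205),.0802))
for dx,dy in((0,0),(.004,0),(0,.004)):
  q=proj(c,[[.5554+dx,.1444+dy,z] for z in(.122,.0802)]); print((q-[290,190])*3+[400,0])
a=[proj(c,cyl(.5554,.1444,.024,.0802+.022,.0802+.04)),proj(c,cyl(.5554,.1444,.023,.0802,.0803))]
for q in a: q=(q-[290,190])*3+[400,0]; print(q.min(0),q.max(0))
E
```

```text
lens [[0.55740696 0.14734815 0.122     ]] foot c [[0.56304246 0.1552655  0.0802    ]]
[[593.18910806 166.51860965]
 [586.68322855 192.13753724]]
[[590.69954743 169.87455825]
 [584.25247241 195.43743113]]
[[597.33831378 168.95624512]
 [590.7067339  194.5307898 ]]
[561.46976978 143.1100002 ] [621.8617371  203.76142194]
[559.69406157 168.92406413] [613.69622883 215.78717516]
```

Emit:
{"api": "arm_command", "payload": {"moves": [{"rx": 0, "ry": 0, "rz": 0, "x": -1, "y": 0, "z": 12, "jaw": 1}, {"rx": 0, "ry": 0, "rz": 0, "x": 0, "y": 0, "z": 16, "jaw": 1}, {"rx": 0, "ry": 0, "rz": 0, "x": 0, "y": 0, "z": 12, "jaw": 1}, {"rx": 0, "ry": 0, "rz": 0, "x": 0, "y": 0, "z": 6, "jaw": 1}, {"rx": 0, "ry": 0, "rz": 0, "x": 0, "y": 0, "z": 3, "jaw": 1}, {"rx": 0, "ry": 0, "rz": 0, "x": 0, "y": 0, "z": 2, "jaw": 1}, {"rx": 0, "ry": 0, "rz": 0, "x": 0, "y": 0, "z": 1, "jaw": 1}, {"rx": 0, "ry": 0, "rz": 0, "x": 0, "y": 0, "z": 0, "jaw": 1}]}}

```text
time_s: 4.9
position: [0.5578, 0.1438, 0.0596]
orientation: [0.151, 0.988, 0.0, 0.0]
force: [-0.4, 0.4, -0.6]
gripper_width: 0.0473
grip_force: 26.0
```

Emit:
{"api": "arm_command", "payload": {"moves": [{"rx": 0, "ry": 0, "rz": 0, "x": 1, "y": 0, "z": 1, "jaw": 1}, {"rx": 0, "ry": 0, "rz": 0, "x": 0, "y": 0, "z": 0.5, "jaw": 1}, {"rx": 0, "ry": 0, "rz": 0, "x": 0, "y": 0, "z": 0.5, "jaw": 1}, {"rx": 0, "ry": 0, "rz": 0, "x": 0, "y": 0, "z": 0, "jaw": 1}]}}

```text
time_s: 5.3
position: [0.5566, 0.144, 0.0573]
orientation: [0.151, 0.988, -0.0, 0.0]
force: [-0.2, -0.2, -0.9]
gripper_width: 0.0469
grip_force: 26.0
```

Emit:
{"api": "arm_command", "payload": {"moves": [{"rx": 0, "ry": 0, "rz": 0, "x": 0, "y": 0, "z": 0.5, "jaw": 1}, {"rx": 0, "ry": 0, "rz": 0, "x": 0, "y": 0, "z": 0.5, "jaw": 1}, {"rx": 0, "ry": 0, "rz": 0, "x": 0, "y": 0, "z": 0, "jaw": 1}]}}

```text
time_s: 5.6
position: [0.5566, 0.144, 0.0564]
orientation: [0.151, 0.988, -0.0, 0.0]
force: [-0.2, -0.6, 2.4]
gripper_width: 0.0469
grip_force: 26.3
```

Contact at the expected height (force up 3 N). Releasing.

Emit:
{"api": "arm_command", "payload": {"moves": [{"rx": 0, "ry": 0, "rz": 0, "x": 0, "y": 0, "z": 0, "jaw": -0.2}, {"rx": 0, "ry": 0, "rz": 0, "x": 0, "y": 0, "z": 0, "jaw": -0.3}, {"rx": 0, "ry": 0, "rz": 0, "x": 0, "y": 0, "z": 0, "jaw": -0.5}, {"rx": 0, "ry": 0, "rz": 0, "x": 0, "y": 0, "z": 0, "jaw": -0.6}, {"rx": 0, "ry": 0, "rz": 0, "x": 0, "y": 0, "z": 0, "jaw": -0.6}, {"rx": 0, "ry": 0, "rz": 0, "x": 0, "y": 0, "z": -10, "jaw": -0.6}, {"rx": 0, "ry": 0, "rz": 0, "x": 0, "y": 0, "z": -25, "jaw": -0.6}, {"rx": 0, "ry": 0, "rz": 0, "x": 0, "y": 0, "z": -35, "jaw": -1}, {"rx": 0, "ry": 0, "rz": 0, "x": 0, "y": 0, "z": -35, "jaw": -1}]}}

```text
time_s: 6.5
position: [0.5563, 0.144, 0.163]
orientation: [0.151, 0.988, -0.0, -0.0]
force: [0.7, 0.4, 0.2]
gripper_width: 0.0853
grip_force: 0.0
```

```bash
python3 -c "
from h import *
go(.4287,.0103,.12,.02)"
```

```text
t6.5 pos [0.5563 0.144  0.163 ] phi 1.267 tilt [ 0. -0. -1.] shift [  81.7 -165.7   43.1] rz 1.247 F [0.7 0.4 0.2] w 0.0853 grip 0.0 q1,q6 [0.25 0.56]
```

Emit:
{"api": "arm_command", "payload": {"moves": [{"rx": 0, "ry": 0, "rz": 0, "x": 6, "y": -12, "z": 0, "jaw": -1}, {"rx": 0, "ry": 0, "rz": 0, "x": 12, "y": -24, "z": 0, "jaw": -1}, {"rx": 0, "ry": 0, "rz": 0, "x": 15, "y": -30, "z": 0, "jaw": -1}, {"rx": 0, "ry": 0, "rz": 0, "x": 15, "y": -30, "z": 10, "jaw": -1}, {"rx": 0, "ry": 0, "rz": 0, "x": 15, "y": -30, "z": 10, "jaw": -1}, {"rx": 0, "ry": 0, "rz": 0, "x": 12, "y": -24, "z": 10, "jaw": -1}, {"rx": 0, "ry": 0, "rz": 0, "x": 7, "y": -16, "z": 10, "jaw": -1}, {"rx": 0, "ry": 0, "rz": 0.1, "x": 0, "y": 0, "z": 0, "jaw": -1}, {"rx": 0, "ry": 0, "rz": 0.14, "x": 0, "y": 0, "z": 0, "jaw": -1}, {"rx": 0, "ry": 0, "rz": 0.14, "x": 0, "y": 0, "z": 0, "jaw": -1}]}}

```text
time_s: 7.5
position: [0.4283, 0.0099, 0.1216]
orientation: [0.338, 0.941, 0.0, 0.0]
force: [-0.2, 0.2, -0.1]
gripper_width: 0.0852
grip_force: 0.0
```

Emit:
{"api": "arm_command", "payload": {"moves": [{"rx": 0, "ry": 0, "rz": 0.14, "x": 0, "y": 0, "z": 0, "jaw": -1}, {"rx": 0, "ry": 0, "rz": 0.14, "x": 0, "y": 0, "z": 0, "jaw": -1}, {"rx": 0, "ry": 0, "rz": 0.14, "x": 0, "y": 0, "z": 0, "jaw": -1}, {"rx": 0, "ry": 0, "rz": 0.14, "x": 0, "y": 0, "z": 0, "jaw": -1}, {"rx": 0, "ry": 0, "rz": 0.14, "x": 0, "y": 0, "z": 0, "jaw": -1}, {"rx": 0, "ry": 0, "rz": 0.09, "x": 0, "y": 0, "z": 0, "jaw": -1}, {"rx": 0, "ry": 0, "rz": 0, "x": 0, "y": 0, "z": 0, "jaw": -1}]}}

```text
time_s: 8.2
position: [0.4284, 0.0101, 0.1215]
orientation: [0.672, 0.74, 0.0, 0.0]
force: [0.4, -0.1, 0.2]
gripper_width: 0.0854
grip_force: 0.0
```

```bash
python3 - <<'E'
from h import *
go(.4287,.0103,.027,.1)
save('scene','s2');save('top','t2')
a=cv2.imread('pics/t2_raw.png')[130:270,140:340]; b=cv2.imread('pics/s2_raw.png')[180:300,280:420]
a=cv2.resize(a,None,fx=2.4,fy=2.4);b=cv2.resize(b,None,fx=2.2,fy=2.2);m=np.zeros((340,790,3),np.uint8);m[:a.shape[0],:480]=a;m[:b.shape[0],482:790]=b;cv2.imwrite('pics/c2.png',m)
E
```

```text
t8.2 pos [0.4284 0.0101 0.1215] phi 0.096 tilt [-0.  0. -1.] shift [ 0.2  0.3 94.5] rz -0.004 F [ 0.4 -0.1  0.2] w 0.0854 grip 0.0 q1,q6 [0.02 1.5 ]
```

View pics/c2.png

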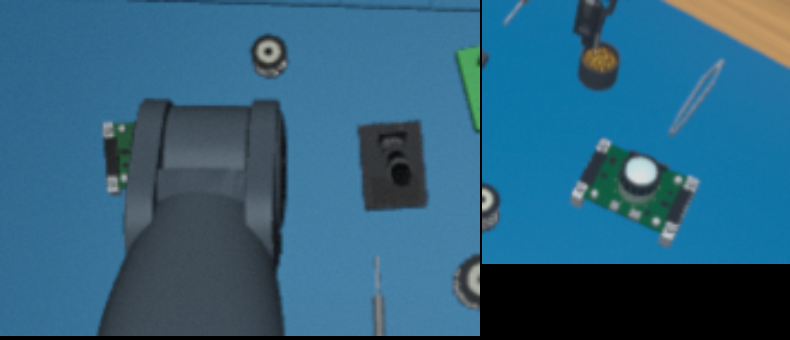

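The loupe stands upright on the board around the chip (scene crop (640,175)), and the cleaner is under the gripper. Descending and gripping.

Emit:
{"api": "arm_command", "payload": {"moves": [{"rx": 0, "ry": 0, "rz": 0, "x": 0, "y": 0, "z": 20, "jaw": -1}, {"rx": 0, "ry": 0, "rz": 0, "x": 0, "y": 0, "z": 30, "jaw": -1}, {"rx": 0, "ry": 0, "rz": 0, "x": 0, "y": 0, "z": 30, "jaw": -1}, {"rx": 0, "ry": 0, "rz": 0, "x": 0, "y": 0, "z": 15, "jaw": -1}, {"rx": 0, "ry": 0, "rz": 0, "x": 0, "y": 0, "z": 0, "jaw": 1}, {"rx": 0, "ry": 0, "rz": 0, "x": 0, "y": 0, "z": 0, "jaw": 1}, {"rx": 0, "ry": 0, "rz": 0, "x": 0, "y": 0, "z": 0, "jaw": 1}, {"rx": 0, "ry": 0, "rz": 0, "x": 0, "y": 0, "z": 0, "jaw": 1}, {"rx": 0, "ry": 0, "rz": 0, "x": 0, "y": 0, "z": 0, "jaw": 1}, {"rx": 0, "ry": 0, "rz": 0, "x": 0, "y": 0, "z": 0, "jaw": 1}], "squeeze": 30}}

```text
time_s: 9.3
position: [0.4294, 0.0102, 0.0273]
orientation: [0.672, 0.741, 0.001, 0.001]
force: [-2.1, -0.3, 8.1]
gripper_width: 0.0511
grip_force: 32.1
```

Emit:
{"api": "arm_command", "payload": {"moves": [{"rx": 0, "ry": 0, "rz": 0, "x": 0, "y": 0, "z": 0, "jaw": 1}, {"rx": 0, "ry": 0, "rz": 0, "x": 0, "y": 0, "z": 0, "jaw": 1}]}}

```text
time_s: 9.5
position: [0.4294, 0.0102, 0.0273]
orientation: [0.672, 0.741, 0.001, 0.001]
force: [-1.3, 0.9, 7.1]
gripper_width: 0.0511
grip_force: 32.1
```

Emit:
{"api": "arm_command", "payload": {"moves": [{"rx": 0, "ry": 0, "rz": 0, "x": 0, "y": 0, "z": -10, "jaw": 1}, {"rx": 0, "ry": 0, "rz": 0, "x": 0, "y": 0, "z": -25, "jaw": 1}, {"rx": 0, "ry": 0, "rz": 0, "x": 0, "y": 0, "z": -25, "jaw": 1}, {"rx": 0, "ry": 0, "rz": 0, "x": 0, "y": 0, "z": -10, "jaw": 1}, {"rx": 0, "ry": 0, "rz": 0, "x": 0, "y": 0, "z": 0, "jaw": 1}]}}

```text
time_s: 10.0
position: [0.4297, 0.0102, 0.0978]
orientation: [0.672, 0.741, 0.001, 0.001]
force: [0.6, -0.6, -1.8]
gripper_width: 0.0512
grip_force: 32.1
```

```bash
python3 - <<'E'
from h import *
go(.5419,-.0568,.10,.1)
E
```

```text
t10.0 pos [0.4297 0.0102 0.0978] phi 0.097 tilt [-0.     0.003 -1.   ] shift [-77.6 105.1  -1.9] rz -0.003 F [ 0.6 -0.6 -1.8] w 0.0512 grip 32.123714201152325 q1,q6 [0.02 1.5 ]
```

Emit:
{"api": "arm_command", "payload": {"moves": [{"rx": 0, "ry": 0, "rz": 0, "x": -8, "y": 11, "z": 0, "jaw": 1}, {"rx": 0, "ry": 0, "rz": 0, "x": -18, "y": 24, "z": 0, "jaw": 1}, {"rx": 0, "ry": 0, "rz": 0, "x": -20, "y": 27, "z": 0, "jaw": 1}, {"rx": 0, "ry": 0, "rz": 0, "x": -18, "y": 24, "z": 0, "jaw": 1}, {"rx": 0, "ry": 0, "rz": 0, "x": -10, "y": 14, "z": 10, "jaw": 1}, {"rx": 0, "ry": 0, "rz": 0, "x": -4, "y": 5, "z": 20, "jaw": 1}, {"rx": 0, "ry": 0, "rz": 0, "x": 0, "y": 0, "z": 20, "jaw": 1}, {"rx": 0, "ry": 0, "rz": 0, "x": 0, "y": 0, "z": 10, "jaw": 1}, {"rx": 0, "ry": 0, "rz": 0, "x": 0, "y": 0, "z": 0, "jaw": 1}]}}

```text
time_s: 10.9
position: [0.5394, -0.0575, 0.034]
orientation: [0.672, 0.74, -0.001, -0.002]
force: [0.2, 0.4, -1.6]
gripper_width: 0.0512
grip_force: 32.0
```

```bash
python3 - <<'E'
from h import *
go(.5419,-.0568,.0273,.1)
save('scene','s3');c,im=raw('scene','s3')
# held cleaner: top rim; compare stand & predicted in the scene view
p=ctrl.observe()['position']
z=p[2]-.0253
a=cv2.imread('pics/s3_raw.png')
for q,col in((proj(c,cyl(p[0],p[1],.026,z,z+.042)),(0,0,255)),): 
    for u in q: cv2.circle(a,tuple(int(round(t*1)) for t in u),0,col,-1)
b=np.hstack([cv2.resize(x[150:290,230:340],None,fx=3.6,fy=3.6,interpolation=cv2.INTER_CUBIC) for x in(cv2.imread('pics/s3_raw.png'),a)]);cv2.imwrite('pics/c3.png',b)
E
```

```text
t10.9 pos [ 0.5394 -0.0575  0.034 ] phi 0.097 tilt [ 0.001 -0.004 -1.   ] shift [0.5 2.6 6.6] rz -0.003 F [ 0.2  0.4 -1.6] w 0.0512 grip 32.02820009551942 q1,q6 [-0.11  1.37]
```

View pics/c3.png

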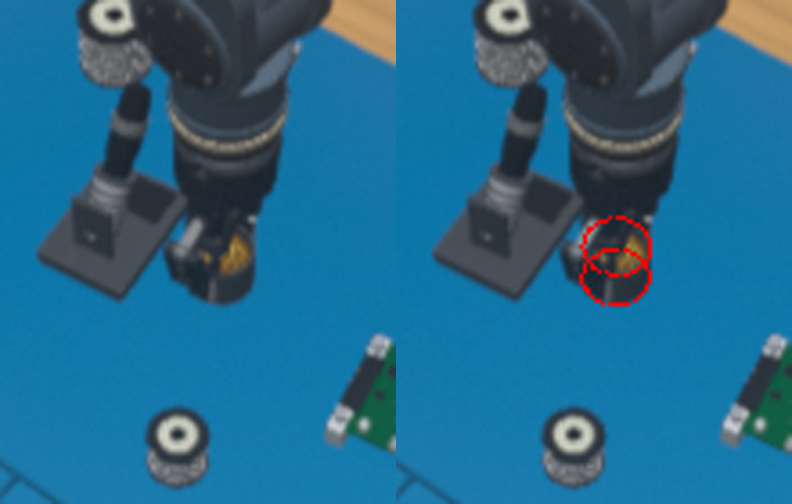

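The held pot matches its predicted outline in the scene view to about 1 mm. Setting it down.

Emit:
{"api": "arm_command", "payload": {"moves": [{"rx": 0, "ry": 0, "rz": 0, "x": 0, "y": 0, "z": 3, "jaw": 1}, {"rx": 0, "ry": 0, "rz": 0, "x": 0, "y": 2, "z": 1, "jaw": 1}, {"rx": 0, "ry": 0, "rz": 0, "x": 0, "y": 0, "z": 0, "jaw": 1}]}}

```text
time_s: 11.25
position: [0.5434, -0.0571, 0.0329]
orientation: [0.672, 0.741, 0.0, 0.001]
force: [0.3, -0.1, -0.6]
gripper_width: 0.0511
grip_force: 32.0
```

Emit:
{"api": "arm_command", "payload": {"moves": [{"rx": 0, "ry": 0, "rz": 0, "x": 0, "y": 0, "z": 1, "jaw": 1}, {"rx": 0, "ry": 0, "rz": 0, "x": 0, "y": 0, "z": 0.5, "jaw": 1}, {"rx": 0, "ry": 0, "rz": 0, "x": 0, "y": 0, "z": 0, "jaw": 1}]}}

```text
time_s: 11.55
position: [0.5427, -0.0571, 0.0309]
orientation: [0.672, 0.741, 0.0, 0.0]
force: [0.4, 0.1, -2.1]
gripper_width: 0.0514
grip_force: 32.0
```

Emit:
{"api": "arm_command", "payload": {"moves": [{"rx": 0, "ry": 0, "rz": 0, "x": 0, "y": 0, "z": 1, "jaw": 1}, {"rx": 0, "ry": 0, "rz": 0, "x": 0, "y": 0, "z": 1, "jaw": 1}, {"rx": 0, "ry": 0, "rz": 0, "x": 0, "y": 0, "z": 1, "jaw": 1}, {"rx": 0, "ry": 0, "rz": 0, "x": 0, "y": 0, "z": 0.5, "jaw": 1}, {"rx": 0, "ry": 0, "rz": 0, "x": 0, "y": 0, "z": 0, "jaw": 1}]}}

```text
time_s: 12.05
position: [0.5427, -0.0571, 0.0274]
orientation: [0.672, 0.741, -0.0, 0.0]
force: [-1.4, -0.0, 0.2]
gripper_width: 0.0511
grip_force: 32.2
```

Emit:
{"api": "arm_command", "payload": {"moves": [{"rx": 0, "ry": 0, "rz": 0, "x": 0, "y": 0, "z": 0, "jaw": -0.2}, {"rx": 0, "ry": 0, "rz": 0, "x": 0, "y": 0, "z": 0, "jaw": -0.5}, {"rx": 0, "ry": 0, "rz": 0, "x": 0, "y": 0, "z": 0, "jaw": -0.8}, {"rx": 0, "ry": 0, "rz": 0, "x": 0, "y": 0, "z": 0, "jaw": -0.8}, {"rx": 0, "ry": 0, "rz": 0, "x": 0, "y": 0, "z": -10, "jaw": -0.8}, {"rx": 0, "ry": 0, "rz": 0, "x": 0, "y": 0, "z": -30, "jaw": -1}, {"rx": 0, "ry": 0, "rz": 0, "x": 0, "y": 0, "z": -40, "jaw": -1}, {"rx": 0, "ry": 0, "rz": 0, "x": 20, "y": -10, "z": -40, "jaw": -1}, {"rx": 0, "ry": 0, "rz": 0, "x": 40, "y": -20, "z": -10, "jaw": -1}, {"rx": 0, "ry": 0, "rz": 0, "x": 45, "y": -20, "z": 0, "jaw": -1}]}}

```text
time_s: 13.05
position: [0.4838, 0.043, 0.1603]
orientation: [0.673, 0.74, 0.002, 0.002]
force: [0.1, 0.0, -1.2]
gripper_width: 0.0855
grip_force: 0.0
```

Emit:
{"api": "arm_command", "payload": {"moves": [{"rx": 0, "ry": 0, "rz": 0, "x": 45, "y": -20, "z": 0, "jaw": -1}, {"rx": 0, "ry": 0, "rz": 0, "x": 45, "y": -20, "z": 0, "jaw": -1}, {"rx": 0, "ry": 0, "rz": 0, "x": 45, "y": -20, "z": 0, "jaw": -1}, {"rx": 0, "ry": 0, "rz": 0, "x": 45, "y": -20, "z": 0, "jaw": -1}, {"rx": 0, "ry": 0, "rz": 0, "x": 45, "y": -20, "z": 0, "jaw": -1}, {"rx": 0, "ry": 0, "rz": 0, "x": 45, "y": -20, "z": 0, "jaw": -1}, {"rx": 0, "ry": 0, "rz": 0, "x": 45, "y": -20, "z": 0, "jaw": -1}, {"rx": 0, "ry": 0, "rz": 0, "x": 45, "y": -10, "z": 0, "jaw": -1}, {"rx": 0, "ry": 0, "rz": 0, "x": 30, "y": -10, "z": 0, "jaw": -1}, {"rx": 0, "ry": 0, "rz": 0, "x": 0, "y": 0, "z": 0, "jaw": -1}]}}

```text
time_s: 14.05
position: [0.2844, 0.4187, 0.1579]
orientation: [0.671, 0.742, 0.001, -0.0]
force: [0.3, -0.8, 0.2]
gripper_width: 0.0854
grip_force: 0.0
```

```bash
python3 - <<'E'
from h import *
go(.6863,.008,.15,.1)
save('scene','s4');save('top','t4')
T=raw('top','t4');S=raw('scene','s4')
for n,(x,y,r,h) in {'clean':(.5427,-.0571,.026,.042),'reel':(.6863,.008,.023,.04)}.items():
    m=lambda p:cyl(p[0],p[1],r,.002,.002+h)
    print(n,[(a.round(4),round(f,1)) for a,f in(fit(v,m,[x,y],[.004,.004]) for v in([T],[S],[T,S]))])
a=cv2.imread('pics/t4_raw.png')[130:250,160:330]; b=cv2.imread('pics/s4_raw.png')[160:300,230:400]
a=cv2.resize(a,(390,275),interpolation=cv2.INTER_CUBIC);b=cv2.resize(b,(390,321),interpolation=cv2.INTER_CUBIC);m=np.zeros((321,790,3),np.uint8);m[:275,:390]=a;m[:,400:]=b;cv2.imwrite('pics/c4.png',m)
E
```

```text
t14.1 pos [0.2844 0.4187 0.1579] phi 0.101 tilt [ 0.002  0.001 -1.   ] shift [-449.2  358.4    7.3] rz 0.001 F [ 0.3 -0.8  0.2] w 0.0854 grip 0.0 q1,q6 [0.97 2.44]
clean [(array([ 0.5442, -0.0574]), np.float64(14.1)), (array([ 0.5429, -0.0565]), np.float64(75.9)), (array([ 0.5435, -0.0569]), np.float64(91.4))]
reel [(array([0.6861, 0.0067]), np.float64(6.4)), (array([0.6873, 0.0093]), np.float64(20.1)), (array([0.6863, 0.008 ]), np.float64(29.9))]
```

View pics/c4.png

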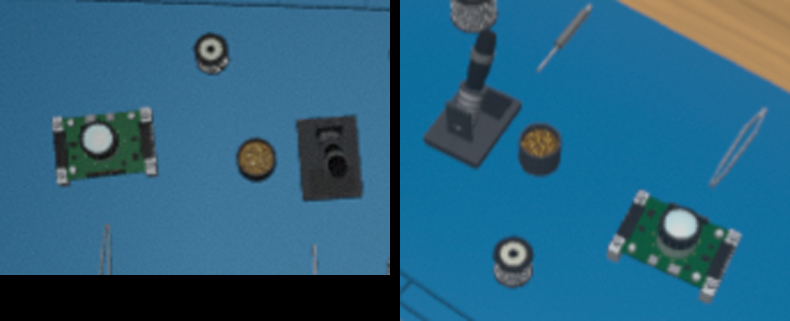

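Both crops show the pot standing beside the stand's left edge and the loupe centred on the board. I'll refine the stand pose with a box fit in the same pictures to check the gap.

```bash
cat >> h.py <<'E'
def box(x,y,w,a,b,z0,z1):
    R=np.array([[np.cos(w),-np.sin(w)],[np.sin(w),np.cos(w)]])
    q=np.array([[a,b],[a,-b],[-a,-b],[-a,b]])/2@R.T+[x,y]; return np.vstack([np.c_[q,[z]*4] for z in(z0,z1)])
E
python3 - <<'E'
from h import *
T=raw('top','t4');S=raw('scene','s4');T0=raw('top','t0');S0=raw('scene','s0')
m=lambda p:box(*p,.11,.08,.002,.018)
for v in([T],[T0]):
    p,f=fit(v,m,[.5515,-.1523,.1],[.004,.004,.04],pad=3); print('stand top',p.round(4),round(f,1))
# scene: residual of three visible corners (top corners) with known yaw .1
ss=np.array([[25,245],[127,298],[215,183]])/4.5+[235,165]-.4
g=lambda p:(proj(S[0],box(p[0],p[1],p[2],.11,.08,.002,.018)[[5,4,7]])-ss).ravel()
r=least_squares(g,[.5515,-.1523,.1]);print('stand scene',r.x.round(4),r.fun.round(1))
for s,(c,_) in(('top',T),('scene',S)):
    st=p if s=='top' else r.x
    cl=np.array([.5442,-.0574] if s=='top' else [.5429,-.0565]); w=.1
    d=cl-st[:2]; print(s,'cleaner in stand frame',d@[np.cos(w),np.sin(w)],d@[-np.sin(w),np.cos(w)])
# holder silhouette as box with height free
for n,v in(('top',T0),('scene',S0),):
    p,f=fit([v],lambda p:box(*p,.09,.13,.002,.03),[.5562,.1437,.147],[.004,.004,.04],pad=4); print('holder',n,p.round(4),round(f,1))
E
```

```text
stand top [ 0.5519 -0.154   0.0982] 22.4
stand top [ 0.5517 -0.154   0.1007] 22.4
stand scene [ 0.5524 -0.1511  0.0812] [-1.1  0.1  0.1  0.7  1.  -0.9]
top cleaner in stand frame 0.002189999259462461 0.09682058255478987
scene cleaner in stand frame 3.168909943802867e-05 0.09507998822916991
holder top [0.5575 0.1423 0.15  ] 93.3
holder scene [0.554  0.1446 0.159 ] 206.9
```

The pot sits at (0–2, 95–97) mm in the stand frame against a target of (0, 96), which is good. Next, the small reel.

Emit:
{"api": "arm_command", "payload": {"moves": [{"rx": 0, "ry": 0, "rz": -0.047, "x": 0, "y": 0, "z": 0, "jaw": -1}, {"rx": 0, "ry": 0, "rz": 0, "x": -18, "y": 12, "z": 0, "jaw": -1}, {"rx": 0, "ry": 0, "rz": 0, "x": -34, "y": 25, "z": 0, "jaw": -1}, {"rx": 0, "ry": 0, "rz": 0, "x": -36, "y": 27, "z": 0, "jaw": -1}, {"rx": 0, "ry": 0, "rz": 0, "x": -36, "y": 27, "z": 0, "jaw": -1}, {"rx": 0, "ry": 0, "rz": 0, "x": -36, "y": 27, "z": 0, "jaw": -1}, {"rx": 0, "ry": 0, "rz": 0, "x": -36, "y": 27, "z": 0, "jaw": -1}, {"rx": 0, "ry": 0, "rz": 0, "x": -36, "y": 27, "z": 0, "jaw": -1}, {"rx": 0, "ry": 0, "rz": 0, "x": -36, "y": 27, "z": 0, "jaw": -1}, {"rx": 0, "ry": 0, "rz": 0, "x": -36, "y": 27, "z": 0, "jaw": -1}]}}

```text
time_s: 15.15
position: [0.5539, 0.1436, 0.158]
orientation: [0.655, 0.756, 0.0, 0.0]
force: [0.5, 1.2, 0.6]
gripper_width: 0.0857
grip_force: 0.0
```

```bash
python3 -c "
from h import *
go(.6863,.008,.12,.148)"
```

```text
t15.2 pos [0.5539 0.1436 0.158 ] phi 0.142 tilt [-0.  0. -1.] shift [-153.   111.9   38. ] rz -0.006 F [0.5 1.2 0.6] w 0.0857 grip 0.0 q1,q6 [0.25 1.68]
```

Emit:
{"api": "arm_command", "payload": {"moves": [{"rx": 0, "ry": 0, "rz": 0, "x": -36, "y": 26, "z": 0, "jaw": -1}, {"rx": 0, "ry": 0, "rz": 0, "x": -36, "y": 26, "z": 5, "jaw": -1}, {"rx": 0, "ry": 0, "rz": 0, "x": -34, "y": 25, "z": 10, "jaw": -1}, {"rx": 0, "ry": 0, "rz": 0, "x": -20, "y": 15, "z": 15, "jaw": -1}, {"rx": 0, "ry": 0, "rz": 0, "x": -8, "y": 6, "z": 8, "jaw": -1}, {"rx": 0, "ry": 0, "rz": 0, "x": 0, "y": 0, "z": 0, "jaw": -1}, {"rx": 0, "ry": 0, "rz": 0, "x": 0, "y": 0, "z": 0, "jaw": -1}]}}

```text
time_s: 15.85
position: [0.6684, 0.0282, 0.1197]
orientation: [0.655, 0.756, -0.0, -0.0]
force: [-0.5, 0.6, 0.3]
gripper_width: 0.0852
grip_force: 0.0
```

```bash
python3 -c "
from h import *
go(.6863,.008,.027,.148)"
```

```text
t15.8 pos [0.6684 0.0282 0.1197] phi 0.144 tilt [ 0.    -0.001 -1.   ] shift [-22.6  14.9  92.7] rz -0.004 F [-0.5  0.6  0.3] w 0.0852 grip 0.0 q1,q6 [0.04 1.47]
```

Emit:
{"api": "arm_command", "payload": {"moves": [{"rx": 0, "ry": 0, "rz": 0, "x": -10, "y": 7, "z": 0, "jaw": -1}, {"rx": 0, "ry": 0, "rz": 0, "x": -12, "y": 8, "z": 0, "jaw": -1}, {"rx": 0, "ry": 0, "rz": 0, "x": 0, "y": 0, "z": 15, "jaw": -1}, {"rx": 0, "ry": 0, "rz": 0, "x": 0, "y": 0, "z": 20, "jaw": -1}]}}

```text
time_s: 16.25
position: [0.6891, 0.0081, 0.0857]
orientation: [0.654, 0.756, 0.001, 0.002]
force: [0.3, -0.4, -0.4]
gripper_width: 0.0853
grip_force: 0.0
```

```bash
python3 -c "
from h import *
go(.6863,.008,.027,.148)"
```

```text
t16.2 pos [0.6891 0.0081 0.0857] phi 0.144 tilt [-0.001  0.004 -1.   ] shift [ 0.4 -3.  58.7] rz -0.004 F [ 0.3 -0.4 -0.4] w 0.0853 grip 0.0 q1,q6 [0.01 1.44]
```

Emit:
{"api": "arm_command", "payload": {"moves": [{"rx": 0, "ry": 0, "rz": 0, "x": 0, "y": -1, "z": 20, "jaw": -1}, {"rx": 0, "ry": 0, "rz": 0, "x": 0, "y": 0, "z": 20, "jaw": -1}, {"rx": 0, "ry": 0, "rz": 0, "x": 0, "y": 0, "z": 15, "jaw": -1}, {"rx": 0, "ry": 0, "rz": 0, "x": 0, "y": 0, "z": 2, "jaw": -1}, {"rx": 0, "ry": 0, "rz": 0, "x": 0, "y": 0, "z": 0, "jaw": 1}, {"rx": 0, "ry": 0, "rz": 0, "x": 0, "y": 0, "z": 0, "jaw": 1}, {"rx": 0, "ry": 0, "rz": 0, "x": 0, "y": 0, "z": 0, "jaw": 1}, {"rx": 0, "ry": 0, "rz": 0, "x": 0, "y": 0, "z": 0, "jaw": 1}, {"rx": 0, "ry": 0, "rz": 0, "x": 0, "y": 0, "z": 0, "jaw": 1}, {"rx": 0, "ry": 0, "rz": 0, "x": 0, "y": 0, "z": 0, "jaw": 1}]}}

```text
time_s: 17.25
position: [0.6871, 0.0085, 0.0287]
orientation: [0.654, 0.756, 0.001, 0.001]
force: [-0.4, -0.7, 6.3]
gripper_width: 0.0451
grip_force: 31.0
```

Emit:
{"api": "arm_command", "payload": {"moves": [{"rx": 0, "ry": 0, "rz": 0, "x": 0, "y": 0, "z": 0, "jaw": 1}, {"rx": 0, "ry": 0, "rz": 0, "x": 0, "y": 0, "z": 0, "jaw": 1}, {"rx": 0, "ry": 0, "rz": 0, "x": 0, "y": 0, "z": 0, "jaw": 1}]}}

```text
time_s: 17.55
position: [0.6871, 0.0085, 0.0287]
orientation: [0.654, 0.756, 0.001, 0.001]
force: [-0.4, 0.1, 5.2]
gripper_width: 0.0451
grip_force: 31.0
```

Emit:
{"api": "arm_command", "payload": {"moves": [{"rx": 0, "ry": 0, "rz": 0, "x": 0, "y": 0, "z": -10, "jaw": 1}, {"rx": 0, "ry": 0, "rz": 0, "x": 0, "y": 0, "z": -25, "jaw": 1}, {"rx": 0, "ry": 0, "rz": 0, "x": 0, "y": 0, "z": -35, "jaw": 1}, {"rx": 0, "ry": 0, "rz": 0, "x": 0, "y": 0, "z": -35, "jaw": 1}, {"rx": 0, "ry": 0, "rz": 0, "x": 0, "y": 0, "z": -15, "jaw": 1}, {"rx": 0, "ry": 0, "rz": 0, "x": 0, "y": 0, "z": 0, "jaw": 1}]}}

```text
time_s: 18.15
position: [0.6877, 0.0085, 0.1508]
orientation: [0.654, 0.756, 0.002, 0.002]
force: [0.6, -0.2, -1.6]
gripper_width: 0.0452
grip_force: 31.1
```

```bash
python3 -c "
from h import *
go(.5388,.2604,.12,.148)"
```

```text
t18.1 pos [0.6877 0.0085 0.1508] phi 0.144 tilt [-0.001  0.005 -1.   ] shift [ 270.7 -111.3   30.1] rz -0.004 F [ 0.6 -0.2 -1.6] w 0.0452 grip 31.122225522994995 q1,q6 [0.01 1.44]
```

Emit:
{"api": "arm_command", "payload": {"moves": [{"rx": 0, "ry": 0, "rz": 0, "x": 15, "y": -6, "z": 0, "jaw": 1}, {"rx": 0, "ry": 0, "rz": 0, "x": 28, "y": -11, "z": 0, "jaw": 1}, {"rx": 0, "ry": 0, "rz": 0, "x": 34, "y": -14, "z": 0, "jaw": 1}, {"rx": 0, "ry": 0, "rz": 0, "x": 34, "y": -14, "z": 0, "jaw": 1}, {"rx": 0, "ry": 0, "rz": 0, "x": 34, "y": -14, "z": 0, "jaw": 1}, {"rx": 0, "ry": 0, "rz": 0, "x": 34, "y": -14, "z": 0, "jaw": 1}, {"rx": 0, "ry": 0, "rz": 0, "x": 34, "y": -14, "z": 0, "jaw": 1}, {"rx": 0, "ry": 0, "rz": 0, "x": 30, "y": -12, "z": 0, "jaw": 1}, {"rx": 0, "ry": 0, "rz": 0, "x": 18, "y": -8, "z": 0, "jaw": 1}, {"rx": 0, "ry": 0, "rz": 0, "x": 8, "y": -4, "z": 0, "jaw": 1}]}}

```text
time_s: 19.15
position: [0.5353, 0.2603, 0.1459]
orientation: [0.653, 0.757, -0.001, -0.001]
force: [0.1, -0.1, -1.7]
gripper_width: 0.0453
grip_force: 31.2
```

Emit:
{"api": "arm_command", "payload": {"moves": [{"rx": 0, "ry": 0, "rz": 0, "x": 0, "y": 0, "z": 10, "jaw": 1}, {"rx": 0, "ry": 0, "rz": 0, "x": 0, "y": 0, "z": 25, "jaw": 1}, {"rx": 0, "ry": 0, "rz": 0, "x": 0, "y": 0, "z": 30, "jaw": 1}, {"rx": 0, "ry": 0, "rz": 0, "x": 0, "y": 0, "z": 25, "jaw": 1}, {"rx": 0, "ry": 0, "rz": 0, "x": 0, "y": 0, "z": 12, "jaw": 1}, {"rx": 0, "ry": 0, "rz": 0, "x": 0, "y": 0, "z": 4, "jaw": 1}, {"rx": 0, "ry": 0, "rz": 0, "x": 0, "y": 0, "z": 0, "jaw": 1}]}}

```text
time_s: 19.85
position: [0.538, 0.2583, 0.041]
orientation: [0.655, 0.756, -0.0, -0.0]
force: [-0.2, -0.2, -1.4]
gripper_width: 0.0455
grip_force: 31.1
```

```bash
python3 -c "
from h import *
go(.5388,.2604,.0287,.148)"
```

```text
t19.9 pos [0.538  0.2583 0.041 ] phi 0.143 tilt [-0.    -0.001 -1.   ] shift [ 2.   1.1 12.3] rz -0.005 F [-0.2 -0.2 -1.4] w 0.0455 grip 31.147971153259277 q1,q6 [0.45 1.88]
```

Emit:
{"api": "arm_command", "payload": {"moves": [{"rx": 0, "ry": 0, "rz": 0, "x": 2.5, "y": 1, "z": 3, "jaw": 1}, {"rx": 0, "ry": 0, "rz": 0, "x": 0, "y": 0, "z": 4, "jaw": 1}, {"rx": 0, "ry": 0, "rz": 0, "x": 0, "y": 0, "z": 2, "jaw": 1}, {"rx": 0, "ry": 0, "rz": 0, "x": 0, "y": 0, "z": 1, "jaw": 1}, {"rx": 0, "ry": 0, "rz": 0, "x": 0, "y": 0, "z": 1, "jaw": 1}, {"rx": 0, "ry": 0, "rz": 0, "x": 0, "y": 0, "z": 0, "jaw": 1}]}}

```text
time_s: 20.45
position: [0.5384, 0.2614, 0.0303]
orientation: [0.654, 0.756, -0.0, 0.0]
force: [0.1, -0.7, -2.2]
gripper_width: 0.0447
grip_force: 31.1
```

Emit:
{"api": "arm_command", "payload": {"moves": [{"rx": 0, "ry": 0, "rz": 0, "x": 0, "y": 0, "z": 0.7, "jaw": 1}, {"rx": 0, "ry": 0, "rz": 0, "x": 0, "y": 0, "z": 0.7, "jaw": 1}, {"rx": 0, "ry": 0, "rz": 0, "x": 0, "y": 0, "z": 0, "jaw": 1}]}}

```text
time_s: 20.75
position: [0.5384, 0.2614, 0.0288]
orientation: [0.654, 0.756, -0.0, -0.0]
force: [0.5, 0.6, -1.3]
gripper_width: 0.0451
grip_force: 31.1
```

Emit:
{"api": "arm_command", "payload": {"moves": [{"rx": 0, "ry": 0, "rz": 0, "x": 0, "y": 0, "z": 0.5, "jaw": 1}, {"rx": 0, "ry": 0, "rz": 0, "x": 0, "y": 0, "z": 0.4, "jaw": 1}, {"rx": 0, "ry": 0, "rz": 0, "x": 0, "y": 0, "z": 0, "jaw": 1}]}}

```text
time_s: 21.05
position: [0.5384, 0.2614, 0.0287]
orientation: [0.654, 0.756, 0.0, 0.0]
force: [-2.6, -1.1, 6.6]
gripper_width: 0.0448
grip_force: 32.0
```

Emit:
{"api": "arm_command", "payload": {"moves": [{"rx": 0, "ry": 0, "rz": 0, "x": 0, "y": 0, "z": 0, "jaw": -0.1}, {"rx": 0, "ry": 0, "rz": 0, "x": 0, "y": 0, "z": 0, "jaw": -0.5}, {"rx": 0, "ry": 0, "rz": 0, "x": 0, "y": 0, "z": 0, "jaw": -0.8}, {"rx": 0, "ry": 0, "rz": 0, "x": 0, "y": 0, "z": 0, "jaw": -0.8}, {"rx": 0, "ry": 0, "rz": 0, "x": 0, "y": 0, "z": -10, "jaw": -1}, {"rx": 0, "ry": 0, "rz": 0, "x": 0, "y": 0, "z": -30, "jaw": -1}, {"rx": 0, "ry": 0, "rz": 0, "x": 0, "y": 0, "z": -45, "jaw": -1}, {"rx": 0, "ry": 0, "rz": 0, "x": 0, "y": 0, "z": -45, "jaw": -1}, {"rx": 0, "ry": 0, "rz": 0, "x": 0, "y": 0, "z": -45, "jaw": -1}, {"rx": 0, "ry": 0, "rz": 0, "x": 0, "y": 0, "z": -20, "jaw": -1}]}}

```text
time_s: 22.05
position: [0.5395, 0.2619, 0.2284]
orientation: [0.654, 0.756, 0.003, 0.001]
force: [0.7, 0.7, 0.0]
gripper_width: 0.0854
grip_force: 0.0
```

```bash
python3 -c "
from h import *
c=cal('top')
print(onz(c,[[361,178],[342,183],[330,150]],.018),onz(c,[353,165],.15))
go(.5355,-.4005,.22,.148)"
```

```text
[[ 0.61950062 -0.3297671   0.018     ]
 [ 0.6018156  -0.27149141  0.018     ]
 [ 0.70553417 -0.23382751  0.018     ]] [[ 0.62108029 -0.28303867  0.15      ]]
t22.1 pos [0.5395 0.2619 0.2284] phi 0.144 tilt [ 0.002  0.006 -1.   ] shift [-655.   -99.1    6.7] rz -0.004 F [0.7 0.7 0. ] w 0.0854 grip 0.0 q1,q6 [0.45 1.88]
```

Emit:
{"api": "arm_command", "payload": {"moves": [{"rx": 0, "ry": 0, "rz": 0, "x": -18, "y": -3, "z": 0, "jaw": -1}, {"rx": 0, "ry": 0, "rz": 0, "x": -32, "y": -5, "z": 0, "jaw": -1}, {"rx": 0, "ry": 0, "rz": 0, "x": -40, "y": -6, "z": 0, "jaw": -1}, {"rx": 0, "ry": 0, "rz": 0, "x": -40, "y": -6, "z": 0, "jaw": -1}, {"rx": 0, "ry": 0, "rz": 0, "x": -40, "y": -6, "z": 0, "jaw": -1}, {"rx": 0, "ry": 0, "rz": 0, "x": -40, "y": -6, "z": 0, "jaw": -1}, {"rx": 0, "ry": 0, "rz": 0, "x": -40, "y": -6, "z": 0, "jaw": -1}, {"rx": 0, "ry": 0, "rz": 0, "x": -40, "y": -6, "z": 0, "jaw": -1}, {"rx": 0, "ry": 0, "rz": 0, "x": -40, "y": -6, "z": 0, "jaw": -1}, {"rx": 0, "ry": 0, "rz": 0, "x": -40, "y": -6, "z": 0, "jaw": -1}]}}

```text
time_s: 23.05
position: [0.5348, -0.1149, 0.2224]
orientation: [0.655, 0.756, -0.0, -0.0]
force: [0.5, 0.3, 0.5]
gripper_width: 0.0853
grip_force: 0.0
```

Emit:
{"api": "arm_command", "payload": {"moves": [{"rx": 0, "ry": 0, "rz": 0, "x": -40, "y": -6, "z": 0, "jaw": -1}, {"rx": 0, "ry": 0, "rz": 0, "x": -40, "y": -6, "z": 0, "jaw": -1}, {"rx": 0, "ry": 0, "rz": 0, "x": -40, "y": -6, "z": 0, "jaw": -1}, {"rx": 0, "ry": 0, "rz": 0, "x": -40, "y": -6, "z": 0, "jaw": -1}, {"rx": 0, "ry": 0, "rz": 0, "x": -40, "y": -6, "z": 0, "jaw": -1}, {"rx": 0, "ry": 0, "rz": 0, "x": -40, "y": -6, "z": 0, "jaw": -1}, {"rx": 0, "ry": 0, "rz": 0, "x": -30, "y": -4, "z": 0, "jaw": -1}, {"rx": 0, "ry": 0, "rz": 0, "x": -15, "y": -2, "z": 0, "jaw": -1}, {"rx": 0, "ry": 0, "rz": 0, "x": 0, "y": 0, "z": 0, "jaw": -1}, {"rx": 0, "ry": 0, "rz": 0, "x": 0, "y": 0, "z": 0, "jaw": -1}]}}

```text
time_s: 24.05
position: [0.5349, -0.4003, 0.2225]
orientation: [0.655, 0.756, 0.0, -0.001]
force: [-0.9, 0.4, 0.3]
gripper_width: 0.0855
grip_force: 0.0
```

```bash
python3 - <<'E'
from h import *
go(.5355,-.4005,.019,.148)
save('scene','s5');save('top','t5')
T=raw('top','t5');S=raw('scene','s5')
m=lambda p:cyl(p[0],p[1],.023,.002,.042)
print('reel',[(a.round(4),round(f,1)) for a,f in(fit(v,m,[.5384,.2614],[.004,.004]) for v in([T],[S],[T,S]))])
b=cv2.imread('pics/t5_raw.png')[130:290,140:430];cv2.imwrite('pics/c5.png',cv2.resize(b,None,fx=2.7,fy=2.7,interpolation=cv2.INTER_CUBIC))
E
```

```text
t24.1 pos [ 0.5349 -0.4003  0.2225] phi 0.144 tilt [ 0.001 -0.001 -1.   ] shift [ -0.5   0.7 203.5] rz -0.004 F [-0.9  0.4  0.3] w 0.0855 grip 0.0 q1,q6 [-0.64  0.78]
reel [(array([0.5388, 0.2596]), np.float64(8.8)), (array([0.5398, 0.2614]), np.float64(28.5)), (array([0.5395, 0.2605]), np.float64(39.2))]
```

View pics/c5.png

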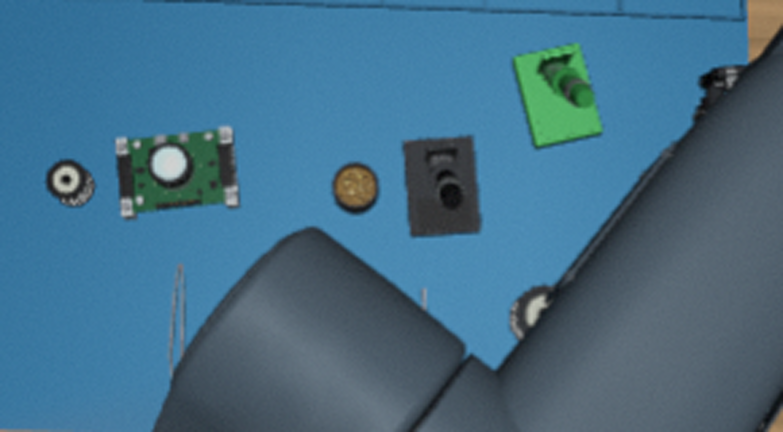

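View pics/s5.png

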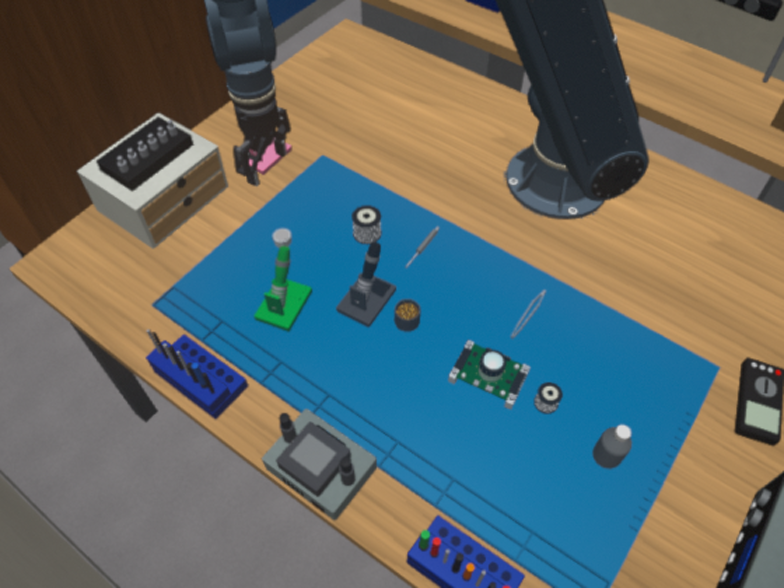

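The reel sits at (0.7, 118) mm in the holder frame, which is exact. In the scene view the tin is the pale disc at (282,237) behind the green stand. I'll triangulate it for position and height.

```bash
python3 - <<'E'
from h import *
c=cal('scene');t=cal('top')
for z in (.002,.024): print(proj(c,[.5352,-.401,z])*1.4, proj(t,[.5352,-.401,z])*1.4)
print('tin tri',tri([(t,(538.8/1.4,288.5/1.4)),(c,(282/1.4,236.5/1.4))]))
T=raw('top','t0');S=raw('scene','s0')
m=lambda p:cyl(p[0],p[1],.02,p[2],p[2]+.022)
S2=S[1][150:185,185:218]; cv2.imwrite('pics/c6.png',cv2.resize(S2[:,:,::-1],None,fx=16,fy=16,interpolation=cv2.INTER_CUBIC))
E
```

```text
[[281.21676712 241.00027262]] [[536.51971543 289.45132587]]
[[279.89117553 234.47863623]] [[538.90089771 287.54672052]]
tin tri [ 0.53338742 -0.40055296  0.01673767]
```

View pics/c6.png

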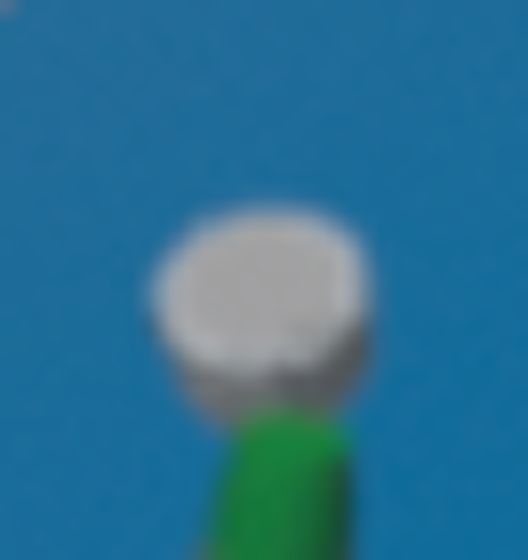

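The tin stands free with its lid centre at crop (258,290), within 2 mm of the expected spot. Descending onto it.

Emit:
{"api": "arm_command", "payload": {"moves": [{"rx": 0, "ry": 0, "rz": 0, "x": 0, "y": 0, "z": 20, "jaw": -1}, {"rx": 0, "ry": 0, "rz": 0, "x": 0, "y": 0, "z": 40, "jaw": -1}, {"rx": 0, "ry": 0, "rz": 0, "x": 0, "y": 0, "z": 40, "jaw": -1}, {"rx": 0, "ry": 0, "rz": 0, "x": 0, "y": 0, "z": 40, "jaw": -1}, {"rx": 0, "ry": 0, "rz": 0, "x": 0, "y": 0, "z": 30, "jaw": -1}, {"rx": 0, "ry": 0, "rz": 0, "x": 0, "y": 0, "z": 20, "jaw": -1}, {"rx": 0, "ry": 0, "rz": 0, "x": 0, "y": 0, "z": 8, "jaw": -1}, {"rx": 0, "ry": 0, "rz": 0, "x": 0, "y": 0, "z": 0, "jaw": -1}, {"rx": 0, "ry": 0, "rz": 0, "x": 0, "y": 0, "z": 0, "jaw": -1}]}}

```text
time_s: 25.05
position: [0.5362, -0.4008, 0.0264]
orientation: [0.654, 0.756, 0.0, 0.001]
force: [0.8, -0.1, 0.5]
gripper_width: 0.0853
grip_force: 0.0
```

```bash
python3 -c "
from h import *
go(.535,-.4003,.019,.148)"
```

```text
t25.1 pos [ 0.5362 -0.4008  0.0264] phi 0.145 tilt [-0.001  0.001 -1.   ] shift [ 0.7 -1.2  7.4] rz -0.003 F [ 0.8 -0.1  0.5] w 0.0853 grip 0.0 q1,q6 [-0.64  0.78]
```

Emit:
{"api": "arm_command", "payload": {"moves": [{"rx": 0, "ry": 0, "rz": 0, "x": 0.5, "y": -1, "z": 4, "jaw": -1}, {"rx": 0, "ry": 0, "rz": 0, "x": 0, "y": 0, "z": 3, "jaw": -1}, {"rx": 0, "ry": 0, "rz": 0, "x": 0, "y": 0, "z": 0, "jaw": 1}, {"rx": 0, "ry": 0, "rz": 0, "x": 0, "y": 0, "z": 0, "jaw": 1}, {"rx": 0, "ry": 0, "rz": 0, "x": 0, "y": 0, "z": 0, "jaw": 1}, {"rx": 0, "ry": 0, "rz": 0, "x": 0, "y": 0, "z": 0, "jaw": 1}, {"rx": 0, "ry": 0, "rz": 0, "x": 0, "y": 0, "z": 0, "jaw": 1}, {"rx": 0, "ry": 0, "rz": 0, "x": 0, "y": 0, "z": 0, "jaw": 1}, {"rx": 0, "ry": 0, "rz": 0, "x": 0, "y": 0, "z": 0, "jaw": 1}, {"rx": 0, "ry": 0, "rz": 0, "x": 0, "y": 0, "z": 0, "jaw": 1}], "squeeze": 25}}

```text
time_s: 26.05
position: [0.5345, -0.4007, 0.0183]
orientation: [0.654, 0.756, -0.0, 0.0]
force: [-1.2, -0.5, 4.4]
gripper_width: 0.0389
grip_force: 25.4
```

Emit:
{"api": "arm_command", "payload": {"moves": [{"rx": 0, "ry": 0, "rz": 0, "x": 0, "y": 0, "z": 0, "jaw": 1}, {"rx": 0, "ry": 0, "rz": 0, "x": 0, "y": 0, "z": 0, "jaw": 1}]}}

```text
time_s: 26.25
position: [0.5345, -0.4007, 0.0184]
orientation: [0.654, 0.756, -0.0, 0.0]
force: [-0.5, 0.2, 5.9]
gripper_width: 0.039
grip_force: 25.4
```

Emit:
{"api": "arm_command", "payload": {"moves": [{"rx": 0, "ry": 0, "rz": 0, "x": 0, "y": 0, "z": -10, "jaw": 1}, {"rx": 0, "ry": 0, "rz": 0, "x": 0, "y": 0, "z": -30, "jaw": 1}, {"rx": 0, "ry": 0, "rz": 0, "x": 0, "y": 0, "z": -40, "jaw": 1}, {"rx": 0, "ry": 0, "rz": 0, "x": 0, "y": 0, "z": -40, "jaw": 1}, {"rx": 0, "ry": 0, "rz": 0, "x": 0, "y": 0, "z": -40, "jaw": 1}, {"rx": 0, "ry": 0, "rz": 0, "x": 0, "y": 0, "z": -35, "jaw": 1}, {"rx": 0, "ry": 0, "rz": 0, "x": 0, "y": 0, "z": -15, "jaw": 1}, {"rx": 0, "ry": 0, "rz": 0, "x": 0, "y": 0, "z": 0, "jaw": 1}]}}

```text
time_s: 27.05
position: [0.5352, -0.4011, 0.2311]
orientation: [0.654, 0.756, 0.0, 0.002]
force: [0.8, -0.3, -0.9]
gripper_width: 0.0388
grip_force: 25.4
```

```bash
python3 -c "
from h import *
go(.6502,.1577,.225,1.719)"
```

```text
t27.1 pos [ 0.5352 -0.4011  0.2311] phi 0.144 tilt [-0.003  0.003 -1.   ] shift [536.5 194.    5. ] rz -1.575 F [ 0.8 -0.3 -0.9] w 0.0388 grip 25.384726524353027 q1,q6 [-0.64  0.78]
```

Emit:
{"api": "arm_command", "payload": {"moves": [{"rx": 0, "ry": 0, "rz": 0, "x": 16, "y": 6, "z": 0, "jaw": 1}, {"rx": 0, "ry": 0, "rz": 0, "x": 30, "y": 11, "z": 0, "jaw": 1}, {"rx": 0, "ry": 0, "rz": 0, "x": 36, "y": 13, "z": 0, "jaw": 1}, {"rx": 0, "ry": 0, "rz": 0, "x": 36, "y": 13, "z": 0, "jaw": 1}, {"rx": 0, "ry": 0, "rz": 0, "x": 36, "y": 13, "z": 0, "jaw": 1}, {"rx": 0, "ry": 0, "rz": 0, "x": 36, "y": 13, "z": 0, "jaw": 1}, {"rx": 0, "ry": 0, "rz": 0, "x": 36, "y": 13, "z": 0, "jaw": 1}, {"rx": 0, "ry": 0, "rz": 0, "x": 36, "y": 13, "z": 0, "jaw": 1}, {"rx": 0, "ry": 0, "rz": 0, "x": 36, "y": 13, "z": 0, "jaw": 1}, {"rx": 0, "ry": 0, "rz": 0, "x": 36, "y": 13, "z": 0, "jaw": 1}]}}

```text
time_s: 28.05
position: [0.6052, -0.0501, 0.2262]
orientation: [0.654, 0.756, -0.001, -0.001]
force: [0.3, 0.1, -0.6]
gripper_width: 0.0388
grip_force: 25.4
```

Emit:
{"api": "arm_command", "payload": {"moves": [{"rx": 0, "ry": 0, "rz": 0, "x": 36, "y": 13, "z": 0, "jaw": 1}, {"rx": 0, "ry": 0, "rz": 0, "x": 36, "y": 13, "z": 0, "jaw": 1}, {"rx": 0, "ry": 0, "rz": 0, "x": 36, "y": 13, "z": 0, "jaw": 1}, {"rx": 0, "ry": 0, "rz": 0, "x": 36, "y": 13, "z": 0, "jaw": 1}, {"rx": 0, "ry": 0, "rz": 0, "x": 30, "y": 11, "z": 0, "jaw": 1}, {"rx": 0, "ry": 0, "rz": 0, "x": 20, "y": 7, "z": 0, "jaw": 1}, {"rx": 0, "ry": 0, "rz": -0.08, "x": 0, "y": 0, "z": 0, "jaw": 1}, {"rx": 0, "ry": 0, "rz": -0.14, "x": 0, "y": 0, "z": 0, "jaw": 1}, {"rx": 0, "ry": 0, "rz": -0.14, "x": 0, "y": 0, "z": 0, "jaw": 1}, {"rx": 0, "ry": 0, "rz": -0.14, "x": 0, "y": 0, "z": 0, "jaw": 1}]}}

```text
time_s: 29.05
position: [0.6469, 0.1495, 0.2267]
orientation: [0.444, 0.896, -0.001, -0.001]
force: [-0.4, -0.0, 0.4]
gripper_width: 0.0392
grip_force: 25.4
```

Emit:
{"api": "arm_command", "payload": {"moves": [{"rx": 0, "ry": 0, "rz": -0.14, "x": 0, "y": 0, "z": 0, "jaw": 1}, {"rx": 0, "ry": 0, "rz": -0.14, "x": 0, "y": 0, "z": 0, "jaw": 1}, {"rx": 0, "ry": 0, "rz": -0.14, "x": 0, "y": 0, "z": 0, "jaw": 1}, {"rx": 0, "ry": 0, "rz": -0.14, "x": 0, "y": 0, "z": 0, "jaw": 1}, {"rx": 0, "ry": 0, "rz": -0.14, "x": 0, "y": 0, "z": 0, "jaw": 1}, {"rx": 0, "ry": 0, "rz": -0.14, "x": 0, "y": 0, "z": 0, "jaw": 1}, {"rx": 0, "ry": 0, "rz": -0.14, "x": 0, "y": 0, "z": 0, "jaw": 1}, {"rx": 0, "ry": 0, "rz": -0.095, "x": 0, "y": 0, "z": 0, "jaw": 1}, {"rx": 0, "ry": 0, "rz": 0, "x": 0, "y": 0, "z": 0, "jaw": 1}, {"rx": 0, "ry": 0, "rz": 0, "x": 0, "y": 0, "z": 0, "jaw": 1}]}}

```text
time_s: 30.05
position: [0.6472, 0.1493, 0.2273]
orientation: [-0.073, 0.997, -0.0, -0.001]
force: [0.0, 0.1, -0.1]
gripper_width: 0.039
grip_force: 25.4
```

```bash
python3 -c "
from h import *
go(.6502,.1577,.0184,1.719)"
```

```text
t30.1 pos [0.6472 0.1493 0.2273] phi 1.716 tilt [ 0.001 -0.    -1.   ] shift [ -4.5   7.9 208.9] rz -0.003 F [ 0.   0.1 -0.1] w 0.039 grip 25.38312792778015 q1,q6 [0.23 0.08]
```

Emit:
{"api": "arm_command", "payload": {"moves": [{"rx": 0, "ry": 0, "rz": 0, "x": -4, "y": 8, "z": 15, "jaw": 1}, {"rx": 0, "ry": 0, "rz": 0, "x": 0, "y": 0, "z": 35, "jaw": 1}, {"rx": 0, "ry": 0, "rz": 0, "x": 0, "y": 0, "z": 40, "jaw": 1}, {"rx": 0, "ry": 0, "rz": 0, "x": 0, "y": 0, "z": 40, "jaw": 1}, {"rx": 0, "ry": 0, "rz": 0, "x": 0, "y": 0, "z": 35, "jaw": 1}, {"rx": 0, "ry": 0, "rz": 0, "x": 0, "y": 0, "z": 20, "jaw": 1}, {"rx": 0, "ry": 0, "rz": 0, "x": 0, "y": 0, "z": 10, "jaw": 1}, {"rx": 0, "ry": 0, "rz": 0, "x": 0, "y": 0, "z": 3, "jaw": 1}, {"rx": 0, "ry": 0, "rz": 0, "x": 0, "y": 0, "z": 0, "jaw": 1}, {"rx": 0, "ry": 0, "rz": 0, "x": 0, "y": 0, "z": 0, "jaw": 1}]}}

```text
time_s: 31.05
position: [0.6513, 0.1583, 0.0312]
orientation: [-0.074, 0.997, 0.0, 0.001]
force: [1.0, -0.0, -1.0]
gripper_width: 0.0389
grip_force: 25.4
```

```bash
python3 -c "
from h import *
go(.6502,.1577,.0184,1.719)"
```

```text
t31.1 pos [0.6513 0.1583 0.0312] phi 1.719 tilt [-0.002  0.    -1.   ] shift [ 1.2 -0.4 12.8] rz -0.0 F [ 1. -0. -1.] w 0.0389 grip 25.37092834711075 q1,q6 [0.24 0.09]
```

Emit:
{"api": "arm_command", "payload": {"moves": [{"rx": 0, "ry": 0, "rz": 0, "x": 1, "y": 0, "z": 4, "jaw": 1}, {"rx": 0, "ry": 0, "rz": 0, "x": 0, "y": 0, "z": 4, "jaw": 1}, {"rx": 0, "ry": 0, "rz": 0, "x": 0, "y": 0, "z": 2, "jaw": 1}, {"rx": 0, "ry": 0, "rz": 0, "x": 0, "y": 0, "z": 1, "jaw": 1}, {"rx": 0, "ry": 0, "rz": 0, "x": 0, "y": 0, "z": 0, "jaw": 1}]}}

```text
time_s: 31.55
position: [0.6493, 0.1577, 0.0188]
orientation: [-0.074, 0.997, -0.0, -0.0]
force: [-0.4, -0.0, -0.4]
gripper_width: 0.0388
grip_force: 25.4
```

Emit:
{"api": "arm_command", "payload": {"moves": [{"rx": 0, "ry": 0, "rz": 0, "x": 0, "y": 0, "z": 0.7, "jaw": 1}, {"rx": 0, "ry": 0, "rz": 0, "x": 0, "y": 0, "z": 0.7, "jaw": 1}, {"rx": 0, "ry": 0, "rz": 0, "x": 0, "y": 0, "z": 0, "jaw": 1}]}}

```text
time_s: 31.85
position: [0.6496, 0.1578, 0.0184]
orientation: [-0.074, 0.997, -0.0, 0.0]
force: [-1.9, -0.1, 5.1]
gripper_width: 0.039
grip_force: 25.9
```

Contact. Release, rise and move off to the side for the final check.

Emit:
{"api": "arm_command", "payload": {"moves": [{"rx": 0, "ry": 0, "rz": 0, "x": 0, "y": 0, "z": 0, "jaw": 0}, {"rx": 0, "ry": 0, "rz": 0, "x": 0, "y": 0, "z": 0, "jaw": -0.4}, {"rx": 0, "ry": 0, "rz": 0, "x": 0, "y": 0, "z": 0, "jaw": -0.7}, {"rx": 0, "ry": 0, "rz": 0, "x": 0, "y": 0, "z": 0, "jaw": -0.7}, {"rx": 0, "ry": 0, "rz": 0, "x": 0, "y": 0, "z": -10, "jaw": -0.7}, {"rx": 0, "ry": 0, "rz": 0, "x": 0, "y": 0, "z": -30, "jaw": -0.7}, {"rx": 0, "ry": 0, "rz": 0, "x": 0, "y": 0, "z": -45, "jaw": -0.7}, {"rx": 0, "ry": 0, "rz": 0, "x": 0, "y": 0, "z": -45, "jaw": -0.7}, {"rx": 0, "ry": 0, "rz": 0, "x": 0, "y": 0, "z": -45, "jaw": -0.7}, {"rx": 0, "ry": 0, "rz": 0, "x": 0, "y": 0, "z": -20, "jaw": -0.7}]}}

```text
time_s: 32.85
position: [0.6506, 0.1581, 0.2184]
orientation: [-0.074, 0.997, 0.0, 0.003]
force: [-0.1, 0.9, -0.7]
gripper_width: 0.0719
grip_force: 0.0
```

Emit:
{"api": "arm_command", "payload": {"moves": [{"rx": 0, "ry": 0, "rz": 0, "x": 20, "y": 15, "z": 0, "jaw": -0.7}, {"rx": 0, "ry": 0, "rz": 0, "x": 35, "y": 25, "z": 0, "jaw": -0.7}, {"rx": 0, "ry": 0, "rz": 0, "x": 35, "y": 25, "z": 0, "jaw": -0.7}, {"rx": 0, "ry": 0, "rz": 0, "x": 35, "y": 25, "z": 0, "jaw": -0.7}, {"rx": 0, "ry": 0, "rz": 0, "x": 35, "y": 25, "z": 0, "jaw": -0.7}, {"rx": 0, "ry": 0, "rz": 0, "x": 35, "y": 25, "z": 0, "jaw": -0.7}, {"rx": 0, "ry": 0, "rz": 0, "x": 35, "y": 25, "z": 0, "jaw": -0.7}, {"rx": 0, "ry": 0, "rz": 0, "x": 35, "y": 25, "z": 0, "jaw": -0.7}, {"rx": 0, "ry": 0, "rz": 0, "x": 35, "y": 25, "z": 0, "jaw": -0.7}, {"rx": 0, "ry": 0, "rz": 0, "x": 35, "y": 25, "z": 0, "jaw": -0.7}]}}

```text
time_s: 33.85
position: [0.2812, 0.3462, 0.2135]
orientation: [-0.074, 0.997, 0.0, 0.0]
force: [-0.1, 1.1, 0.0]
gripper_width: 0.0725
grip_force: 0.0
```

Emit:
{"api": "arm_command", "payload": {"moves": [{"rx": 0, "ry": 0, "rz": 0, "x": 35, "y": 25, "z": 0, "jaw": -0.7}, {"rx": 0, "ry": 0, "rz": 0, "x": 20, "y": 20, "z": 0, "jaw": -0.7}, {"rx": 0, "ry": 0, "rz": 0, "x": 0, "y": 0, "z": 0, "jaw": -0.7}, {"rx": 0, "ry": 0, "rz": 0, "x": 0, "y": 0, "z": 0, "jaw": -0.7}]}}

```text
time_s: 34.25
position: [0.2213, 0.3823, 0.2132]
orientation: [-0.075, 0.997, 0.0, 0.0]
force: [0.5, -0.5, 0.0]
gripper_width: 0.0725
grip_force: 0.0
```

```bash
python3 - <<'E'
from h import *
go(.3,.45,.2)
save('scene','s7');save('top','t7')
T=raw('top','t7');S=raw('scene','s7'); H=np.array([.5562,.1437]);St=np.array([.552,-.1525])
for n,(x,y,r,h,o,w) in {'clean':(.5427,-.0571,.026,.042,St,.1),'reel':(.5384,.2614,.023,.04,H,.148),'tin':(.6496,.1578,.02,.022,H,.148)}.items():
    m=lambda p:cyl(p[0],p[1],r,.002,.002+h)
    for k,v in(('T',[T]),('S',[S]),('TS',[T,S])):
        a,f=fit(v,m,[x,y],[.004,.004]); d=a-o; print(n,k,a.round(4),round(f,1),'in frame',np.round([d@[np.cos(w),np.sin(w)],d@[-np.sin(w),np.cos(w)]],4))
a=cv2.imread('pics/t7_raw.png')[130:250,130:330]; b=cv2.imread('pics/s7_raw.png')[160:310,230:430]
a=cv2.resize(a,(395,237),interpolation=cv2.INTER_CUBIC);b=cv2.resize(b,(395,296),interpolation=cv2.INTER_CUBIC);m=np.zeros((296,790,3),np.uint8);m[:237,:395]=a;m[:,395:]=b;cv2.imwrite('pics/c7.png',m)
E
```

```text
t34.2 pos [0.2213 0.3823 0.2132] phi 1.721 tilt [-0.001  0.    -1.   ] shift [-87.9  55.1  13.3] rz None F [ 0.5 -0.5  0. ] w 0.0725 grip 0.0 q1,q6 [1.05 0.9 ]
clean T [ 0.5442 -0.0574] 15.6 in frame [0.0018 0.0954]
clean S [ 0.5429 -0.0565] 75.9 in frame [0.0006 0.0965]
clean TS [ 0.5435 -0.0568] 92.7 in frame [0.0011 0.0961]
reel T [0.5389 0.2593] 8.7 in frame [-0.      0.1169]
reel S [0.5399 0.2615] 29.3 in frame [0.0012 0.119 ]
reel TS [0.5395 0.2605] 39.9 in frame [0.0007 0.118 ]
tin T [0.6512 0.1583] 1.2 in frame [0.0961 0.0004]
tin S [0.6486 0.1586] 4.4 in frame [0.0936 0.0011]
tin TS [0.6497 0.1584] 8.3 in frame [0.0947 0.0007]
```

View pics/c7.png

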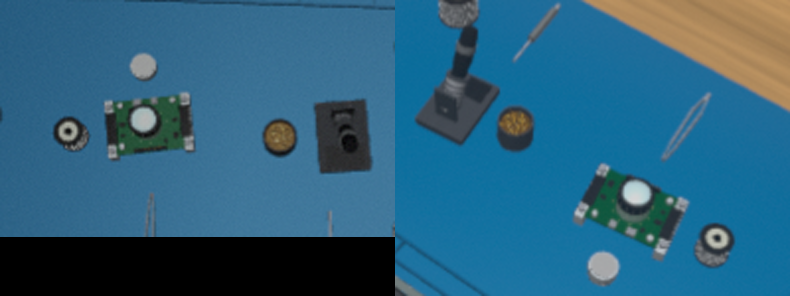

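Both views show everything upright. The pot, reel and tin are within about 1 mm of their targets, and the loupe surrounds the chip. Handing in.

```bash
python3 -c "
from h import *
c=cal('top');s=cal('scene')
print('loupe lens',onz(c,[202.9,190.8],.068),onz(s,[230+(635-395)/1.975,160+194/1.975],.068))
print(ctrl.hand_in())"
```

```text
loupe lens [[0.55280217 0.14118759 0.068     ]] [[0.56006884 0.14692949 0.068     ]]
the job is handed in; nothing more can be done
None
```

The job is handed in at about 34 s: the loupe stands around the chip, and the cleaner, small reel and tin measured within about 1 mm of their places, with nothing else moved; the judge's result was not shown.

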